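# Pull the sticky red button cap off the counter console

### The job

The red button on the counter console has gone sticky with sugar: take the cap puller from its sloping holder, slide its fork under the brim of the red cap and pull straight up until the cap pops off. Carry the cap level on the fork to the small metal cap stand and leave it sitting flat there with its stud down inside the collar, then stand the puller upright on the bare worktop and let go. Work gently: touch the caps only with the puller, not with the gripper, do not ram the console, leave the blue and yellow caps on, and do not disturb the things standing round about.

Things in the scene. Friction and masses are not known exactly. Their poses are not given: they have to be found in the camera images.
- console: Low grey button console, fixed, 260 mm wide, flat deck 40 mm high. Origin on its underside below the middle button; x points to the back, y along the row. The deck reaches from x = -109 mm (front edge) to +42 mm. Three sockets at y = +90, 0, -90 mm (x = 0), each with an upright round collar, 38 mm outside diameter, standing 10 mm above the deck.
- cap_red: Red domed button cap, brim 64 mm diameter, 14 mm high, 60 g. Origin: centre of the brim's flat underside, z up; snapped on, the brim lies on its collar, 10 mm above the deck. Its ball stud (20 mm ball, lowest point 26 mm below the brim) is gripped by spring balls in the socket: lets go at 10 to 20 N slow straight pull, within 7 mm of lift. The colours stand in any order on the sockets.
- cap_blue: Blue cap, same shape and origin; stays on.
- cap_yellow: Yellow cap, same shape and origin; stays on.
- puller: Cap puller, about 140 g, 111 mm high, leaning 30 degrees in the holder. Origin on its underside, on the handle's axis; z up the handle, x the way its fork opens. Orange handle bar 24 (x) by 18 mm (y), z = 39 to 111 mm, to be gripped across the 18 mm. Under it a steel bridge (82 mm wide, z = 34 to 40 mm) and side legs (y = +-37 to 41, x = -30 to 14 mm) that pass either side of a cap.
- puller_fork (a point): On the puller's handle axis, level with the fork's top face; axes as the puller's. The fork is 5 mm thick (puller z = 0 to 5): two tines, x = -30 to 26 mm, with 3 mm thick tips to x = 35; slot between them y = +-23 mm, closed behind by a bar with its front face at x = -20.5 mm. With that bar against a 38 mm collar the cap lies centred (1.5 mm behind this point).
- holder: Sloping wooden holder, fixed, base 128 x 110 mm, origin on its underside. The puller leans 30 degrees about the holder's y, handle top towards the holder's -x, its underside on a ledge, its back on a board 38 mm high, low lips 3 mm beside it. It comes out along its own handle axis. Holder and cap stand may change places.
- stand: Cap stand, fixed: dark disc 68 mm diameter, 6 mm high, with an upright round collar, 38 mm outside and 32 mm inside diameter, open on top, top edge at z = 40 mm. Origin at the centre of its underside. The cap's stud hangs in the collar with the brim on its top edge; the fork passes down outside the collar.
- sweet_jar: Sweet jar with red lid, 64 x 64 x 100 mm, origin at centre of underside; bystander.
- lollipop: Orange lollipop lying down, 101 mm long; bystander.
- mint_tin: Red flat mint tin, 60 x 90 x 22 mm, origin at centre of underside; bystander.
Things that resemble listed ones, but are neither listed nor needed, are in the scene too. Of the things shaped like the cap_red, the red one is meant.

How it is judged:
On the way, in this order (a step that is already met when the one before it is completed fails the run):
1. the fork is home under the red cap while that is still snapped on (horizontal distance between cap_red and puller_fork below 0.014 m and z of puller_fork in the frame of cap_red between -0.009 and 0.003 m and z of cap_red in the frame of console below 0.054 m), for 0.1 s.
2. the red cap is off and lies level on the fork, clear above the console (horizontal distance between cap_red and puller_fork below 0.014 m and z of cap_red in the frame of puller_fork between -0.003 and 0.009 m and z of cap_red in the frame of console above 0.08 m and angle between cap_red's own z axis and vertical below 0.3 rad), for 0.2 s.
At the end, for the whole second after the job is handed in: The red cap sits flat on the cap stand (within 10 mm of its axis, brim at 36 to 44 mm, tilted less than 0.12 rad), the puller stands upright on the worktop (underside within 6 mm of it, tilted less than 0.1 rad) clear of the cap, both at rest (horizontal distance between cap_red and stand below 0.01 m and height (world z) of cap_red between 0.036 and 0.044 m and angle between cap_red's own z axis and vertical below 0.12 rad and linear speed of each of cap_red, puller below 0.02 m/s and height (world z) of puller between -0.004 and 0.006 m and angle between puller's own z axis and vertical below 0.1 rad and contact force between puller and cap_red below 0.1 N); the robot touches nothing.
It fails at once if the gripper touches a cap (contact force between any of cap_red, cap_blue, cap_yellow and the arm above 0.5 N or contact force between any of cap_red, cap_blue, cap_yellow and the fingers above 0.5 N).
It fails at once if the console is rammed with the puller or gripper (over 45 N) (contact force between any of puller, the fingers and console above 45 N).
It fails at once if the red cap is tipped over (more than 0.5 rad) (angle between cap_red's own z axis and vertical above 0.5 rad).
It fails at once if the blue or yellow cap is lifted (distance of any of cap_blue, cap_yellow from where it was at the start of the episode above 0.006 m).
It fails at once if a bystander is disturbed by more than 3 cm (distance of any of sweet_jar, lollipop, mint_tin from where it was at the start of the episode above 0.03 m).
It also fails if it takes over 58 s, if anything falls off the work surface, if the arm or the gripper's body presses on something with over 40 N, if the wrist force passes 120 N, or if a joint passes its speed limit or range.

### The arm

A 6-joint arm with a two-finger parallel gripper is mounted at the origin on a cart in front of the work surface, level with it; the furniture and walls round the work are solid. World frame = base frame: x ahead of the robot, y to its left, z up, the work surface at z = 0. Lengths are in m, angles in rad, forces in N, time in s.
With the tool pointing down it reaches from about 0.3 to 0.85 m from the base axis. Payload 5.4 kg.
Tool frame: the origin (TCP) lies between the finger pads; the fingertips stand 14 mm ahead of it and the grasp point (between the pads) lies 5 mm behind it; z points along the fingers, y is the direction in which the jaws open and shut (so a half turn about z gives the same grasp; the last joint's range is limited). The gripper opens to 85 mm and grips with 20 to 120 N. Pads are 22 mm wide; open, the fingers measure 114 mm over their backs; the gripper's body (76 mm by 85 mm) begins 54 mm behind the grasp point. The pads swing forward as they close: fully open they stand 13 mm farther back than shut.
Start: joints at [-1.458, 0.158, 1.597, -0, 1.386, -0.21], TCP at [0.182, -0.545, 0.245] pointing down, gripper open.
Joint ranges: [-2.91, 2.91], [-0.94, 2.29], [0.18, 2.7], [-1.29, 4.43], [0.17, 2.64], [-3, 3]. Speed limits (rad/s): [2.57, 2.57, 3.14, 3.14, 3.14, 3.14].

### API

Orientations are given as a unit quaternion [x, y, z, w].
In Python, from plant import arm, vision, spotter gives the robot as it stands. The module is installed in compiled form; this text tells all that it offers.
- The arm moves only by the tool apply_moves, never from a script. Its argument "deltas" is a list that holds one entry, the list of rows, each a list of 7 numbers: the turn, a rotation vector about the tool's x, y, z in degrees, then the shift along the tool's x, y, z in mm, then the closure, from 0 (fully open) to 1 (shut). In form: [[[rx, ry, rz, dx, dy, dz, hand], ...]]. A call has exactly 5 rows; each row shifts and turns the commanded pose from where the row before left it, along the tool's axes as they then stand; what a row does not reach is not made up. A row lasts 1/10 s, in which the tool goes at most 50 mm and 8.59 degrees, less where a joint would pass 70% of its speed; a pose out of reach is approached as far as the arm can. A call is refused whole if a number of a shift passes 50 or a number of a turn 8.59, either way. A call with a gripper value outside its range is refused whole. The fingers move at their own pace and stop on an object; "newtons" is the grip in N (left out, the last holds). Time passes only in rows, so rows that do not move let the fingers close, or fill a call up. It gives the time, the measured TCP pose, the force and the opening at its end, in the units of the state.
- arm.sense(): the state, without advancing time (a new reading comes with each control period).
- vision.snapshot(name): name is "scene" or "top" or "wrist"; returns a dict with "pixels" (480x640x3 uint8, blue, green, red), "intrinsics" (3x3 intrinsics, pixels), "camera_from_world" (4x4, takes a point from world to camera coordinates). Camera axes: x right, y up, looking along -z (the intrinsics and any distortion apply to the point x, -y, -z); pixel columns grow to the right and rows downward; lengths in m; the calibration is good to about 2 mm. A picture is of the moment at which its call begins. There is no depth.
- arm.sign_off(): hands the job in, once; it reports no verdict.
Trained networks look in a picture, given as the dict that the camera call returned (one of the last four; its "shot" number tells which), for a name from the list of things; names that differ only in an ending like _2 or _b are one class to them, and where a whole thing is asked for, a point or a joint stands for the part that bears it (a point fixed in the world has none). Each returns a list of dicts, best first, with "confidence" (0 to 1); they miss things now and then, are a little off and sometimes report something else, mostly with a low value. They report only what shows in the picture. A call takes as long as a camera call. They do not tell look-alikes from the thing itself.
- spotter.silhouettes(label, picture): "mask" (480x640 bool, what is visible of it) and "extent" ([left, top, right, bottom] in pixels, round what is visible of it).
The state is a dict: "time_s": time; "joint_pos": joint angles; "joint_vel": joint speeds; "joint_efforts": joint torques, N m; "position": TCP position; "tcp_rot": TCP orientation; "wrist_force": force on the tool from outside, world axes, zero at the start; "moment": the same for the moment, N m; "grip_width": finger opening in m.
Only numpy, scipy, OpenCV 4.12 (cv2) and the standard library are available. Lean on these libraries where they do the work, as an engineer would, in place of code of your own. Each camera call takes 0.05 s, during which the arm holds its last target.

## Working session

There is one attempt and no reset: what is moved stays moved. The work goes in short steps, Python scripts to look and compute and a tool call to move; the robot and the scene stay as the last step left them, time stands still between calls to the robot, and variables do not carry over. Pictures are saved under pics/ and viewed, and the job is handed in when it is done.

Besides the shell and the picture viewer there is one more tool, called after "Emit:" as name(argument=value, ...), one argument or row to a line, values as JSON. apply_moves: Moves the arm, as the interface text tells. Its arguments: {"type":"object","properties":{"deltas":{"type":"array","items":{"type":"array","items":{"type":"array","items":{"type":"number"}}}},"newtons":{"type":"number"}},"required":["deltas"]}

```bash
mkdir -p pics; python3 - <<'E'
from plant import arm, vision, spotter
import cv2,pickle
print(arm.sense())
for n in ["scene","top","wrist"]:
    s=vision.snapshot(n); cv2.imwrite(f"pics/{n}0.png",s["pixels"]); pickle.dump(s,open(f"pics/{n}0.pkl","wb"))
    print(n,s["intrinsics"],s["camera_from_world"],[k for k in s])
E
```

```text
{'time_s': 0.0, 'joint_pos': array([-1.45812707e+00,  1.59087147e-01,  1.59826241e+00,  1.38721884e-06,
        1.38616146e+00, -2.10087403e-01]), 'joint_vel': array([-4.44043485e-05,  2.78718717e-04,  2.39473269e-04, -2.55242844e-04,
        3.60544802e-04,  9.61219899e-04]), 'joint_efforts': array([-1.21882968e-04, -3.96002626e+01, -3.31428015e+01, -1.24569706e-04,
        8.45249713e-03,  1.07199523e-05]), 'position': array([ 0.18230056, -0.54472767,  0.24428034]), 'tcp_rot': array([ 9.87006319e-01,  1.60678580e-01,  4.73830976e-05, -9.58007380e-04]), 'wrist_force': array([ 0.61868864,  0.25005077, -0.06163193]), 'moment': array([-0.02730169,  0.05545815, -0.08481878]), 'grip_width': 0.08549099706467042}
scene [[619.34103551   0.         333.62993445]
 [  0.         619.34103551 238.55118156]
 [  0.           0.           1.        ]] [[ 0.008764   -0.99993945 -0.00665462 -0.0523335 ]
 [ 0.74578586  0.002103    0.66618243 -0.46076744]
 [-0.6661281  -0.01080135  0.74575913 -1.3592038 ]
 [ 0.          0.          0.          1.        ]] ['pixels', 'intrinsics', 'camera_from_world', 'shot']
top [[524.15700094   0.         322.83705471]
 [  0.         524.15700094 234.22587823]
 [  0.           0.           1.        ]] [[ 0.02888299 -0.99944332  0.01669824 -0.07897961]
 [ 0.99785153  0.02981171  0.05834028 -0.56649484]
 [-0.05880561  0.01497733  0.99815709 -1.21946423]
 [ 0.          0.          0.          1.        ]] ['pixels', 'intrinsics', 'camera_from_world', 'shot']
wrist [[388.11002395   0.         327.79006039]
 [  0.         388.11002395 239.08372941]
 [  0.           0.           1.        ]] [[ 0.31619673 -0.94869202 -0.00175306 -0.572992  ]
 [ 0.91114569  0.30419632 -0.27798943  0.03540592]
 [ 0.26425963  0.08630205  0.96058253 -0.37937585]
 [ 0.          0.          0.          1.        ]] ['pixels', 'intrinsics', 'camera_from_world', 'shot']
```

View pics/scene0.png

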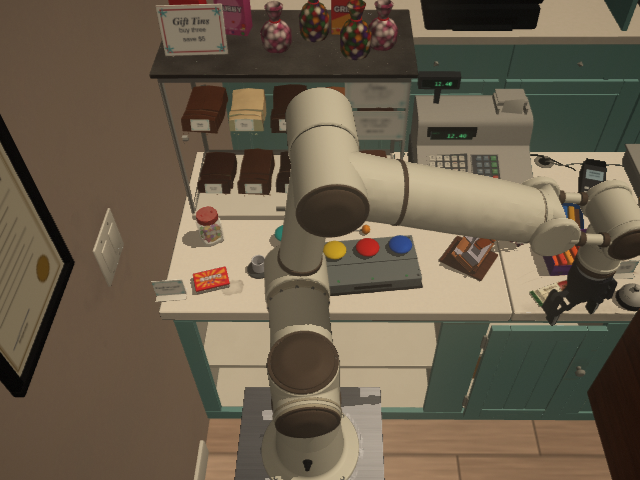

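View pics/top0.png

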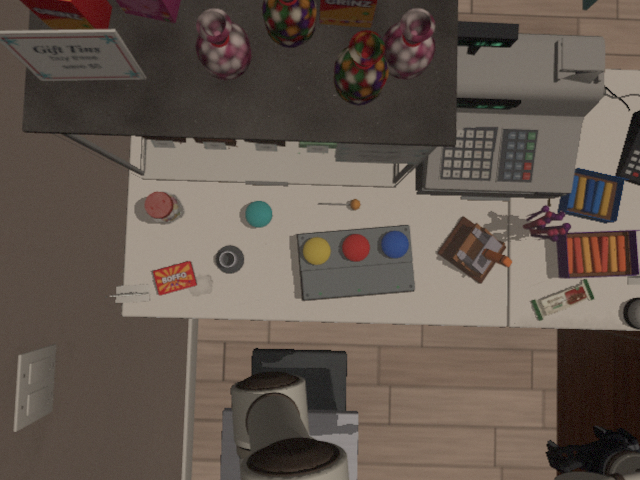

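The top view shows the red cap at (355,248), with yellow at (316,250), blue at (396,243), and a teal dome at (258,213) as a look-alike. The stand is at (230,259) and the holder with the puller at (475,250), its handle top toward (505,262). Other red things are the mint tin at (175,278) and the jar lid at (160,205). Next I'll measure them.

```bash
cat > h.py <<'E'
import numpy as np, cv2
def proj(s,P):
    P=np.atleast_2d(P); T=s["camera_from_world"];K=s["intrinsics"]
    c=P@T[:3,:3].T+T[:3,3]; q=np.c_[c[:,0],-c[:,1],-c[:,2]]@K.T
    return q[:,:2]/q[:,2:]
def ray(s,uv,z):
    T=s["camera_from_world"];K=s["intrinsics"]
    d=np.linalg.inv(K)@np.array([uv[0],uv[1],1.]); d=np.array([d[0],-d[1],-d[2]])
    R=T[:3,:3]; o=-R.T@T[:3,3]; d=R.T@d
    return o+d*(z-o[2])/d[2]
E
python3 - <<'E'
from plant import arm, vision, spotter
import cv2,pickle,numpy as np
from h import *
for n in ["top","scene"]:
    s=vision.snapshot(n); pickle.dump(s,open(f"pics/{n}1.pkl","wb"))
    for l in ["cap_red","cap_blue","cap_yellow","puller","holder","stand","console","sweet_jar","lollipop","mint_tin"]:
        for r in spotter.silhouettes(l,s)[:4]:
            m=r["mask"]; v,u=np.nonzero(m)
            print(n,l,round(r["confidence"],2),r["extent"],m.sum(),(u.mean().round(1),v.mean().round(1)),ray(s,(u.mean(),v.mean()),0.05).round(3)[:2])
            np.save(f"pics/m_{n}_{l}.npy",m) if r["confidence"]>.5 else 0
    im=s["pixels"]
    if n=="top":
        cv2.imwrite("pics/c1.png",cv2.resize(im[190:310,420:530],None,fx=5,fy=5,interpolation=cv2.INTER_CUBIC))
        cv2.imwrite("pics/c2.png",cv2.resize(im[180:310,200:430],None,fx=3.4,fy=3.4,interpolation=cv2.INTER_CUBIC))
    else: cv2.imwrite("pics/c3.png",cv2.resize(im[210:300,390:530],None,fx=5,fy=5,interpolation=cv2.INTER_CUBIC))
E
```

```text
top cap_red 0.68 [244.0, 199.5, 270.2, 225.3] 569 (np.float64(258.3), np.float64(214.1)) [0.608 0.088]
top cap_red 0.63 [341.7, 234.1, 370.3, 262.7] 563 (np.float64(355.3), np.float64(247.7)) [ 0.538 -0.137]
top cap_blue 0.68 [377.9, 230.8, 411.9, 259.4] 613 (np.float64(394.1), np.float64(244.3)) [ 0.548 -0.226]
top cap_yellow 0.95 [304.1, 238.7, 330.2, 264.5] 600 (np.float64(315.9), np.float64(250.9)) [ 0.528 -0.047]
top puller 0.88 [457.3, 229.3, 510.1, 274.1] 1074 (np.float64(485.1), np.float64(253.5)) [ 0.533 -0.437]
top puller 0.62 [216.0, 249.8, 245.1, 274.9] 624 (np.float64(229.7), np.float64(259.3)) [0.503 0.149]
top puller 0.33 [297.8, 225.8, 413.3, 301.9] 5665 (np.float64(354.8), np.float64(267.8)) [ 0.492 -0.137]
top holder 0.67 [438.9, 217.6, 506.4, 284.6] 1674 (np.float64(465.8), np.float64(247.8)) [ 0.545 -0.392]
top holder 0.65 [296.3, 224.1, 415.4, 300.6] 5876 (np.float64(355.3), np.float64(267.2)) [ 0.493 -0.138]
top stand 0.58 [213.7, 246.9, 245.0, 275.4] 637 (np.float64(229.5), np.float64(259.5)) [0.502 0.15 ]
top console 0.68 [295.1, 223.2, 415.1, 299.4] 5925 (np.
[... 1058 characters left out ...]
] 337 (np.float64(256.2), np.float64(266.8)) [0.472 0.156]
scene sweet_jar 0.8 [197.4, 209.0, 224.8, 248.3] 864 (np.float64(208.7), np.float64(226.3)) [0.618 0.303]
scene lollipop 0.57 [362.1, 225.2, 368.4, 234.0] 50 (np.float64(365.3), np.float64(229.4)) [ 0.608 -0.136]
scene lollipop 0.29 [353.9, 238.4, 381.1, 256.4] 352 (np.float64(366.8), np.float64(247.1)) [ 0.542 -0.138]
scene mint_tin 0.78 [192.2, 269.6, 231.0, 297.1] 705 (np.float64(210.7), np.float64(280.1)) [0.428 0.271]
scene mint_tin 0.58 [358.6, 220.9, 369.2, 233.2] 66 (np.float64(365.0), np.float64(228.9)) [ 0.609 -0.135]
scene mint_tin 0.2 [322.8, 237.1, 422.5, 296.1] 3823 (np.float64(373.3), np.float64(270.1)) [ 0.462 -0.153]
```

View pics/c1.png

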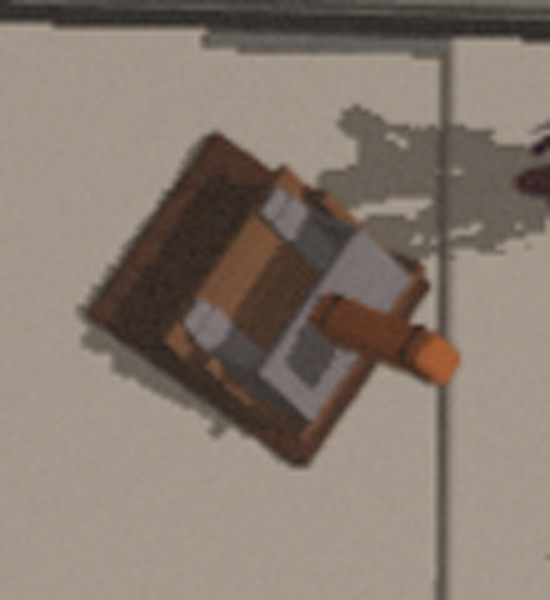

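View pics/c2.png

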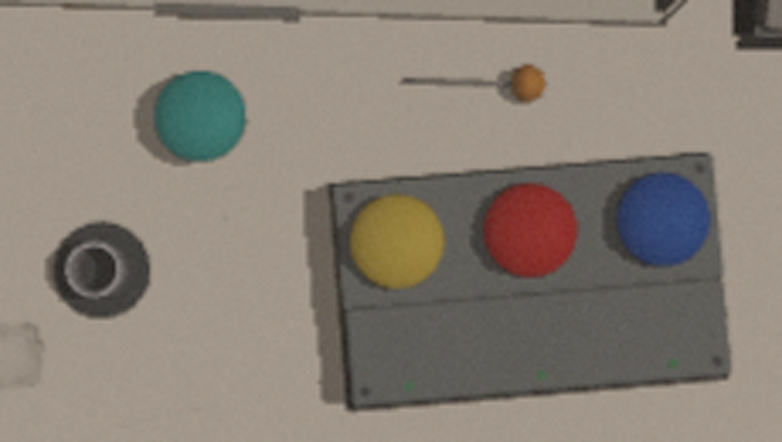

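View pics/c3.png

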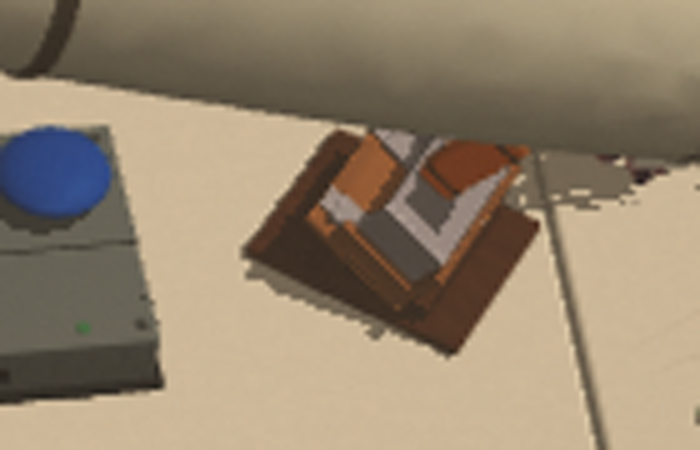

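The crop confirms that the puller leans in the holder with its orange handle top at about (507,262), and that the red cap is in the middle between yellow and blue. I'll estimate the holder and console poses from their corners.

```bash
python3 - <<'E'
import pickle,numpy as np
from h import *
s=pickle.load(open("pics/top0.pkl","rb"))
for z in (0,0.012,0.02):
    c=[ray(s,(420+a/5,190+b/5),z) for a,b in [(87,315),(215,133),(430,285),(303,465)]]
    c=np.array(c); print(z,c.mean(0).round(4),[np.linalg.norm(c[i]-c[(i+1)%4]).round(4) for i in range(4)],[np.degrees(np.arctan2(*(c[(i+1)%4]-c[i])[1::-1])).round(1) for i in range(4)])
    print(c.round(3).tolist())
# console deck
f=3.4
c=np.array([ray(s,(200+a/f,180+b/f),0.04) for a,b in [(331,184),(709,153),(728,376),(350,409)]])
print(c.round(4),[np.linalg.norm(c[i]-c[(i+1)%4]).round(4) for i in range(4)],[np.degrees(np.arctan2(*(c[(i+1)%4]-c[i])[1::-1])).round(1) for i in range(4)])
for n,(a,b) in dict(y=(397,241),r=(531,230),b=(663,219)).items(): print(n,ray(s,(200+a/f,180+b/f),0.053).round(4))
print("stand collar",ray(s,(200+91.5/f,180+269/f),0.04),"disc",ray(s,(200+100/f,180+270/f),0.006))
w=pickle.load(open("pics/wrist0.pkl","rb"));T=w["camera_from_world"]
from plant import arm
from scipy.spatial.transform import Rotation as R
st=arm.sense(); r=R.from_quat(st["tcp_rot"]); 
co=-T[:3,:3].T@T[:3,3]
print("cam in tool",r.inv().apply(co-st["position"]),"look",r.inv().apply(-T[2,:3]),"tool axes",r.as_matrix().round(2).tolist())
print("handle top",ray(s,(507.4,262),0.14))
print('table front',ray(s,(355,319),0),ray(s,(150,312),0))
E
```

```text
0 [ 0.5427 -0.4209  0.    ] [np.float64(0.1079), np.float64(0.1261), np.float64(0.1066), np.float64(0.1253)] [np.float64(-34.1), np.float64(-123.8), np.float64(145.5), np.float64(56.8)]
[[0.533, -0.338, 0.0], [0.622, -0.399, 0.0], [0.552, -0.503, 0.0], [0.464, -0.443, 0.0]]
0.012 [ 0.5423 -0.4173  0.012 ] [np.float64(0.1069), np.float64(0.1248), np.float64(0.1056), np.float64(0.1241)] [np.float64(-34.1), np.float64(-123.8), np.float64(145.5), np.float64(56.8)]
[[0.532, -0.335, 0.012], [0.621, -0.395, 0.012], [0.551, -0.499, 0.012], [0.464, -0.439, 0.012]]
0.02 [ 0.542  -0.4148  0.02  ] [np.float64(0.1062), np.float64(0.124), np.float64(0.1049), np.float64(0.1233)] [np.float64(-34.1), np.float64(-123.8), np.float64(145.5), np.float64(56.8)]
[[0.532, -0.334, 0.02], [0.62, -0.393, 0.02], [0.551, -0.496, 0.02], [0.465, -0.437, 0.02]]
[[ 0.5657 -0.003   0.04  ]
 [ 0.5946 -0.2605  0.04  ]
 [ 0.4433 -0.2763  0.04  ]
 [ 0.4139 -0.0207  0.04  ]] [np.float64(0.2591), np.float64(0.1522), np.float64(0.2574), np.float64(0.1529)] [np.float64(-83.6), np.float64(-174.0), np.float64(96.6), np.float64(6.6)]
y [ 0.5279 -0.049   0.053 ]
r [ 0.538 -0.139  0.053]
b [ 0.548  -0.2279  0.053 ]
stand collar [0.50324833 0.15716198 0.04      ] disc [0.50293259 0.15687558 0.006     ]
cam in tool [ 0.07083272 -0.00125983 -0.12795196] look [-0.27800599 -0.00198974  0.96057728] tool axes [[0.95, 0.32, 0.0], [0.32, -0.95, 0.0], [0.0, 0.0, -1.0]]
handle top [ 0.51382891 -0.45528005  0.14      ]
table front [ 0.37050004 -0.14465672  0.        ] [0.3737218  0.33968254 0.        ]
```

```bash
cat >> h.py <<'E'
from scipy.spatial.transform import Rotation as Rot, Slerp
def tiltR(yaw,lean):  # tool x along heading; lean: handle top leans back by lean
    h=np.array([np.cos(yaw),np.sin(yaw),0]); up=np.array([0,0,1.])
    zp=-np.sin(lean)*h+np.cos(lean)*up; xp=np.cos(lean)*h+np.sin(lean)*up
    z=-zp; x=xp; y=np.cross(z,x); return Rot.from_matrix(np.c_[x,y,z])
def plan(pos,rot,n,p0=None,r0=None):
    from plant import arm
    st=arm.sense()
    if p0 is None:p0=st["position"]
    if r0 is None:r0=Rot.from_quat(st["tcp_rot"])
    rv=(r0.inv()*rot).as_rotvec()
    P=p0;Rr=r0
    for i in range(n):
        dp=Rr.inv().apply(p0+(pos-p0)*(i+1)/n-P); w=np.degrees(rv)/n
        w=w.round(2);dp=(dp*1000).round(1)
        print([*map(float,w),*map(float,dp)])
        P=P+Rr.apply(dp/1000); Rr=Rr*Rot.from_rotvec(np.radians(w))
    print("end",P.round(4), "want",np.round(pos,4))
def st():
    from plant import arm
    s=arm.sense();r=Rot.from_quat(s["tcp_rot"]).as_matrix()
    print(round(s["time_s"],2),s["position"].round(4),"x",r[:,0].round(3),"z",r[:,2].round(3),"F",s["wrist_force"].round(1),"w",round(s["grip_width"],4),"q",s["joint_pos"].round(2))
E
python3 - <<'E'
from h import *
plan(np.array([.484,-.50,.235]),tiltR(np.radians(56.3),np.radians(30)),10)
E
```

```text
[0.99, 2.89, -3.69, 30.0, 5.3, 1.0]
[0.99, 2.89, -3.69, 29.6, 7.2, 2.5]
[0.99, 2.89, -3.69, 28.9, 9.2, 3.7]
[0.99, 2.89, -3.69, 27.9, 11.0, 5.0]
[0.99, 2.89, -3.69, 27.0, 13.0, 6.2]
[0.99, 2.89, -3.69, 25.7, 14.7, 7.3]
[0.99, 2.89, -3.69, 24.3, 16.5, 8.3]
[0.99, 2.89, -3.69, 22.7, 18.1, 9.2]
[0.99, 2.89, -3.69, 21.1, 19.8, 9.9]
[0.99, 2.89, -3.69, 19.2, 21.2, 10.6]
end [ 0.484 -0.5    0.235] want [ 0.484 -0.5    0.235]
```

Emit:
apply_moves(
  deltas=[
    [[1, 2.9, -3.7, 30, 5, 1, 0], [1, 2.9, -3.7, 29.6, 7, 2.5, 0], [1, 2.9, -3.7, 29, 9, 3.7, 0], [1, 2.9, -3.7, 28, 11, 5, 0], [1, 2.9, -3.7, 27, 13, 6, 0]],
  ],
)

```text
time_s: 1.75
position: [0.3342, -0.5217, 0.2406]
tcp_rot: [0.939, 0.317, 0.118, -0.063]
wrist_force: [-0.7, 0.2, 0.4]
grip_width: 0.0854
```

Emit:
apply_moves(
  deltas=[
    [[1, 2.9, -3.7, 25.7, 14.7, 7.3, 0], [1, 2.9, -3.7, 24.3, 16.5, 8.3, 0], [1, 2.9, -3.7, 22.7, 18, 9.2, 0], [1, 2.9, -3.7, 21, 19.8, 9.9, 0], [1, 2.9, -3.7, 19.2, 21.2, 10.6, 0]],
  ],
)

```text
time_s: 2.25
position: [0.4848, -0.4989, 0.2353]
tcp_rot: [0.85, 0.457, 0.23, -0.123]
wrist_force: [0.2, -1.0, -0.4]
grip_width: 0.0855
```

```bash
python3 - <<'E'
from plant import vision,spotter
import pickle
from h import *
st()
s=vision.snapshot("wrist"); pickle.dump(s,open("pics/w1.pkl","wb")); cv2.imwrite("pics/w1.png",s["pixels"])
s=vision.snapshot("top"); pickle.dump(s,open("pics/t2.pkl","wb")); cv2.imwrite("pics/t2.png",s["pixels"])
s=vision.snapshot("scene"); pickle.dump(s,open("pics/s2.pkl","wb")); cv2.imwrite("pics/s2.png",s["pixels"])
st()
E
```

```text
2.25 [ 0.4848 -0.4989  0.2353] x [0.476 0.721 0.503] z [ 0.278  0.42  -0.864] F [ 0.2 -1.  -0.4] w 0.0855 q [-1.16  0.62  1.1   0.44  1.71 -0.57]
2.4 [ 0.4844 -0.4985  0.2337] x [0.479 0.72  0.502] z [ 0.275  0.42  -0.865] F [ 0.   0.6 -0.1] w 0.0853 q [-1.16  0.62  1.1   0.44  1.71 -0.57]
```

View pics/w1.png

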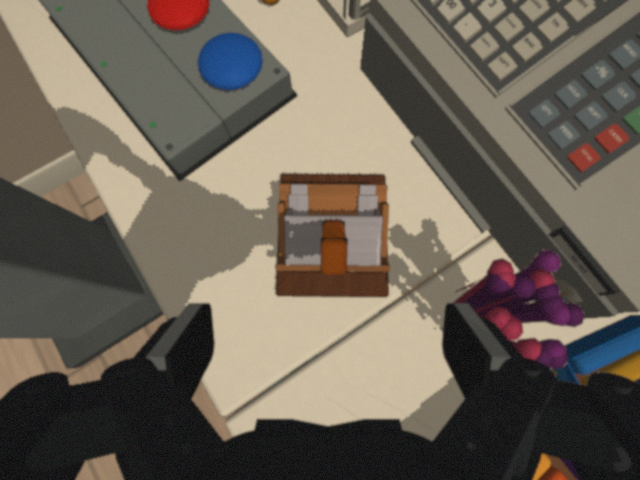

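View pics/s2.png

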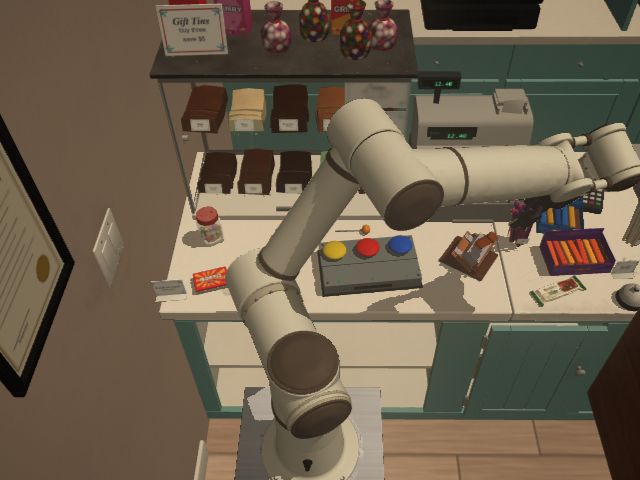

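The wrist picture shows the holder seen along its slope, with the handle at about (334,248) and the bridge around it. I'll take an enlarged crop for a pose fit.

```bash
python3 - <<'E'
import cv2
i=cv2.imread("pics/w1.png");cv2.imwrite("pics/w1c.png",cv2.resize(i[165:305,265:405],None,fx=4.25,fy=4.25,interpolation=cv2.INTER_CUBIC))
i=cv2.imread("pics/s2.png");cv2.imwrite("pics/s2c.png",cv2.resize(i[215:295,430:530],None,fx=6,fy=6,interpolation=cv2.INTER_CUBIC))
E
```

```text
(no output)
```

View pics/w1c.png

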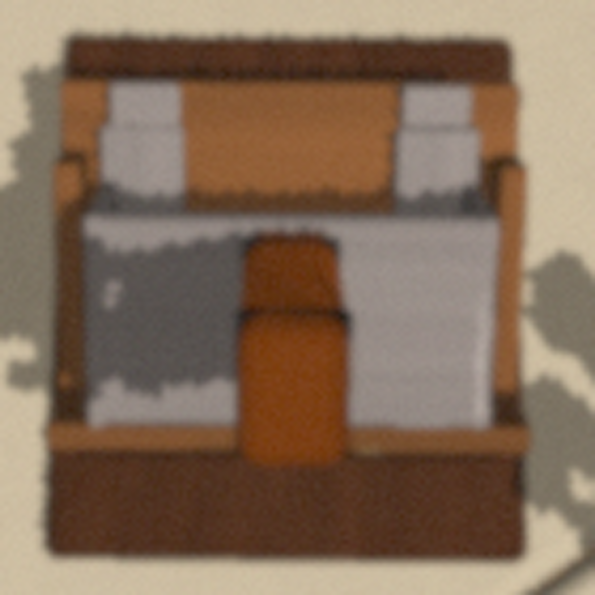

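View pics/s2c.png

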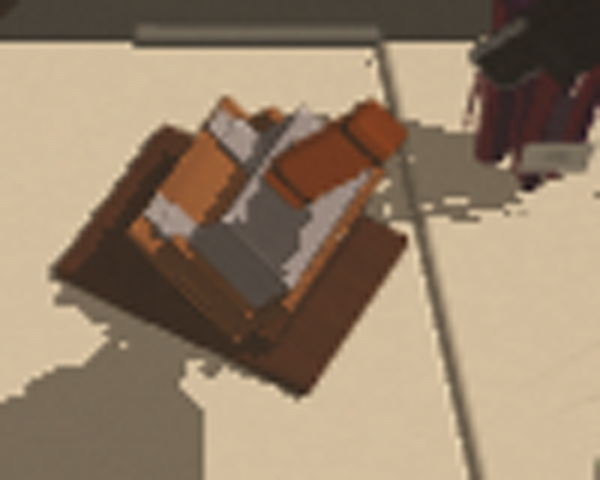

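```bash
cat > fit.py <<'E'
import pickle
from h import *
from scipy.optimize import least_squares
s=pickle.load(open("pics/w1.pkl","rb"))
U=lambda a:265+a/4.25
V=lambda b:165+b/4.25
obs=[((14,41,40),U(85),V(213)),((14,-41,40),U(498),V(213)),((12,9,111),U(242),V(313)),((12,-9,111),U(349),V(313)),
((-12,9,111),U(240),V(463)),((-12,-9,111),U(345),V(463)),((35,23,3),U(181),V(84)),((35,-23,3),U(403),V(84)),
((26,23,5),U(183),V(127)),((26,-23,5),U(399),V(127))]
M=np.array([o[0] for o in obs])/1000; uv=np.array([o[1:] for o in obs])
def Rp(y,l,r): 
    t=tiltR(y,l).as_matrix(); return np.c_[t[:,0],-t[:,1],-t[:,2]]@Rot.from_rotvec([r,0,0]).as_matrix()
def f(p,full=True):
    l,r=(p[4],p[5]) if full else (np.radians(30),0)
    return (proj(s,M@Rp(p[3],l,r).T+p[:3])-uv).ravel()
for full in (False,True):
    x0=np.r_[.545,-.41,.03,.98,.52,0][:6 if full else 4]
    r=least_squares(f,x0,args=(full,)); p=r.x
    print(full,p[:3].round(4),np.degrees(p[3:]).round(2),"rms",np.sqrt((r.fun**2).mean()).round(2)); print(r.fun.reshape(-1,2).round(1).tolist())
    if not full: np.save("puller.npy",p)
E
python3 fit.py
```

```text
False [ 0.5465 -0.4135  0.025 ] [55.92] rms 0.87
[[0.4, -0.7], [-0.5, 0.2], [-0.7, 1.5], [0.7, 1.7], [-0.4, -0.6], [0.9, -0.4], [1.1, -0.8], [-1.6, -0.3], [0.6, -0.9], [-0.8, -0.5]]
True [ 0.5451 -0.4161  0.0303] [56.39 28.84 -0.47] rms 0.62
[[-0.3, -0.1], [0.5, 0.2], [-1.3, 0.4], [0.8, 0.5], [-0.7, -0.6], [1.2, -0.5], [0.8, -0.1], [-1.1, 0.0], [0.4, -0.1], [-0.3, 0.0]]
```

```bash
python3 - <<'E'
from h import *
import pickle
p=np.load("puller.npy"); R=tiltR(p[3],np.radians(30)); u=-R.as_matrix()[:,2]
for n in("top0","s2"):
    s=pickle.load(open(f"pics/{n}.pkl","rb")); print(n,proj(s,p[:3]+.111*u), proj(s,p[:3]+.04*u))
plan(p[:3]+.14*u,R,5)
plan(p[:3]+.082*u,R,5,p[:3]+.14*u,R)
E
```

```text
top0 [[506.13877026 261.37483736]] [[483.57904152 252.46650473]]
s2 [[491.95130888 237.26160204]] [[475.59803938 246.99275945]]
[-0.08, -0.03, 0.08, -2.7, 0.9, 18.7]
[-0.08, -0.03, 0.08, -2.7, 0.8, 18.6]
[-0.08, -0.03, 0.08, -2.7, 0.9, 18.7]
[-0.08, -0.03, 0.08, -2.7, 0.8, 18.6]
[-0.08, -0.03, 0.08, -2.7, 0.8, 18.7]
end [ 0.5073 -0.4715  0.1462] want [ 0.5073 -0.4715  0.1462]
[0.0, 0.0, 0.0, -0.0, -0.0, 11.6]
[0.0, 0.0, 0.0, 0.0, 0.0, 11.6]
[0.0, 0.0, 0.0, 0.0, 0.0, 11.6]
[0.0, 0.0, 0.0, 0.0, 0.0, 11.6]
[0.0, 0.0, 0.0, 0.0, 0.0, 11.6]
end [ 0.5235 -0.4475  0.096 ] want [ 0.5235 -0.4475  0.096 ]
```

Emit:
apply_moves(
  deltas=[
    [[0, 0, 0, -2.7, 0.8, 18.6, 0], [0, 0, 0, -2.7, 0.8, 18.6, 0], [0, 0, 0, -2.7, 0.8, 18.6, 0], [0, 0, 0, -2.7, 0.8, 18.6, 0], [0, 0, 0, -2.7, 0.8, 18.6, 0]],
  ],
)

```text
time_s: 2.9
position: [0.5054, -0.4725, 0.1482]
tcp_rot: [0.852, 0.456, 0.228, -0.122]
wrist_force: [-0.3, 0.1, -0.1]
grip_width: 0.0854
```

```bash
python3 - <<'E'
from plant import vision
import pickle
from h import *
s=vision.snapshot("wrist"); st();pickle.dump(s,open("pics/w2.pkl","wb"))
p=np.load("puller.npy"); R=tiltR(p[3],np.radians(30)); m=R.as_matrix(); B=np.c_[m[:,0],-m[:,1],-m[:,2]]
im=s["pixels"].copy()
for q in [(12,9,111),(12,-9,111),(-12,9,111),(-12,-9,111),(14,41,40),(14,-41,40),(35,23,3),(35,-23,3)]:
    a=proj(s,p[:3]+B@(np.array(q)/1000))[0]; print(q,a.round(1)); cv2.circle(im,tuple(int(v) for v in a.round()),2,(0,255,0),-1)
cv2.imwrite("pics/w2.png",im)
E
```

```text
2.95 [ 0.5052 -0.4701  0.1445] x [0.481 0.718 0.503] z [ 0.275  0.421 -0.864] F [ 0.2  1.5 -2.4] w 0.0855 q [-1.11  0.67  1.21  0.45  1.55 -0.6 ]
(12, 9, 111) [311.6 266.1]
(12, -9, 111) [352.6 266.3]
(-12, 9, 111) [311.9 315.7]
(-12, -9, 111) [351.5 315.9]
(14, 41, 40) [264.3 222.8]
(14, -41, 40) [398.2 223.5]
(35, 23, 3) [297.8 180.6]
(35, -23, 3) [364.6 180.9]
```

View pics/w2.png

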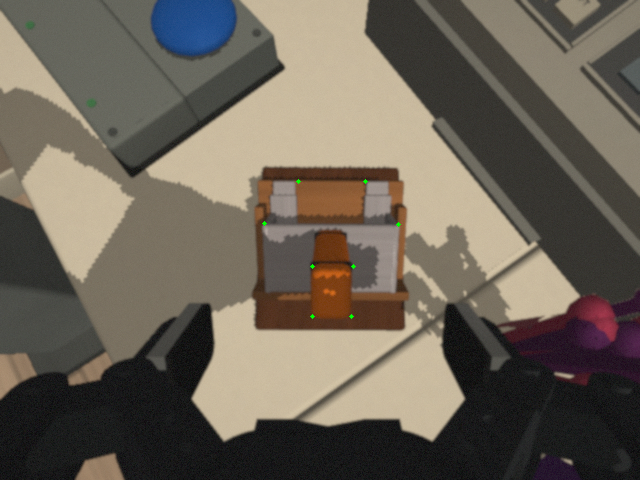

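The model points (green) sit on the handle's top face at (312–352, 266–316) and on the bridge corners. I'll advance to the grasp.

```bash
python3 - <<'E'
from h import *
p=np.load("puller.npy"); R=tiltR(p[3],np.radians(30)); u=-R.as_matrix()[:,2]
plan(p[:3]+.082*u,R,5); st()
E
```

```text
[-0.1, -0.04, 0.04, 0.1, 0.6, 11.3]
[-0.1, -0.04, 0.04, 0.2, 0.6, 11.3]
[-0.1, -0.04, 0.04, 0.1, 0.6, 11.3]
[-0.1, -0.04, 0.04, 0.2, 0.5, 11.3]
[-0.1, -0.04, 0.04, 0.1, 0.5, 11.3]
end [ 0.5235 -0.4475  0.096 ] want [ 0.5235 -0.4475  0.096 ]
2.95 [ 0.5052 -0.4701  0.1445] x [0.481 0.718 0.503] z [ 0.275  0.421 -0.864] F [ 0.2  1.5 -2.4] w 0.0855 q [-1.11  0.67  1.21  0.45  1.55 -0.6 ]
```

Emit:
apply_moves(
  deltas=[
    [[-0.1, 0, 0, 0.1, 0.6, 11.3, 0], [-0.1, 0, 0, 0.2, 0.6, 11.3, 0], [-0.1, 0, 0, 0.1, 0.6, 11.3, 0], [-0.1, 0, 0, 0.2, 0.5, 11.3, 0], [-0.1, 0, 0, 0.1, 0.5, 11.3, 0.3]],
  ],
)

```text
time_s: 3.45
position: [0.5252, -0.4493, 0.0991]
tcp_rot: [0.852, 0.455, 0.231, -0.119]
wrist_force: [0.5, -0.4, 1.1]
grip_width: 0.0733
```

Emit:
apply_moves(
  deltas=[
    [[0, 0, 0, 0, 0, 0, 0.6], [0, 0, 0, 0, 0, 0, 1], [0, 0, 0, 0, 0, 0, 1], [0, 0, 0, 0, 0, 0, 1], [0, 0, 0, 0, 0, 0, 1]],
  ],
  newtons=90,
)

```text
time_s: 3.95
position: [0.5249, -0.45, 0.1003]
tcp_rot: [0.852, 0.455, 0.231, -0.119]
wrist_force: [-0.8, 0.0, 1.2]
grip_width: 0.0169
```

```bash
python3 - <<'E'
from plant import vision
import pickle
from h import *
s=vision.snapshot("wrist"); st();pickle.dump(s,open("pics/w3.pkl","wb"));cv2.imwrite("pics/w3.png",s["pixels"])
E
```

```text
4.0 [ 0.5249 -0.45    0.1002] x [0.479 0.72  0.502] z [ 0.285  0.413 -0.865] F [0.1 0.1 1.2] w 0.017 q [-1.08  0.7   1.26  0.47  1.46 -0.61]
```

View pics/w3.png

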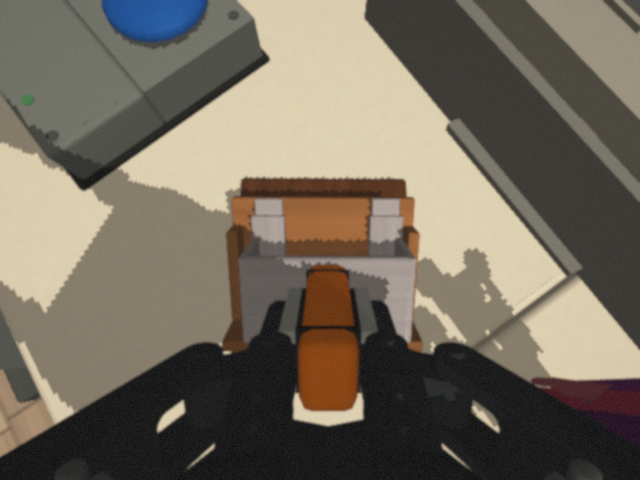

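The jaws have closed on the handle at (328,340) with a 17 mm opening. Next I draw it out along its axis.

Emit:
apply_moves(
  deltas=[
    [[0, 0, 0, 0, 0, -8, 1], [0, 0, 0, 0, 0, -14, 1], [0, 0, 0, 0, 0, -18, 1], [0, 0, 0, 0, 0, -20, 1], [0, 0, 0, 0, 0, -15, 1]],
  ],
)

```text
time_s: 4.5
position: [0.5031, -0.4826, 0.1673]
tcp_rot: [0.852, 0.455, 0.231, -0.118]
wrist_force: [-0.0, -0.2, -2.0]
grip_width: 0.0173
```

```bash
python3 - <<'E'
from plant import vision
import pickle
from h import *
s=vision.snapshot("wrist"); st();pickle.dump(s,open("pics/w4.pkl","wb"));cv2.imwrite("pics/w4.png",s["pixels"])
# next: upright, yaw 6.4, via high point in front of console
R=tiltR(np.radians(6.4),0)
plan(np.array([.44,-.35,.25]),R,10)
E
```

```text
4.55 [ 0.503  -0.4843  0.1696] x [0.479 0.723 0.499] z [ 0.288  0.407 -0.867] F [ 0.4 -2.1  0.4] w 0.0169 q [-1.13  0.66  1.18  0.45  1.58 -0.6 ]
[-1.23, -2.83, 4.87, 10.7, -12.6, -3.3]
[-1.23, -2.83, 4.87, 9.4, -13.4, -4.1]
[-1.23, -2.83, 4.87, 8.0, -14.1, -4.8]
[-1.23, -2.83, 4.87, 6.6, -14.5, -5.5]
[-1.23, -2.83, 4.87, 5.0, -14.9, -6.1]
[-1.23, -2.83, 4.87, 3.4, -15.2, -6.6]
[-1.23, -2.83, 4.87, 1.8, -15.2, -7.1]
[-1.23, -2.83, 4.87, 0.1, -15.1, -7.4]
[-1.23, -2.83, 4.87, -1.5, -15.0, -7.7]
[-1.23, -2.83, 4.87, -3.2, -14.5, -8.0]
end [ 0.44 -0.35  0.25] want [ 0.44 -0.35  0.25]
```

View pics/w4.png

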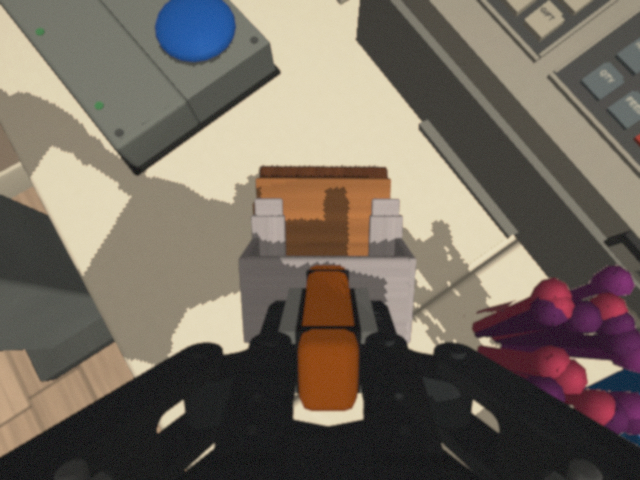

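The puller is out. I'll fit its pose in the hand from this picture.

```bash
python3 - <<'E'
import cv2
i=cv2.imread("pics/w4.png");cv2.imwrite("pics/w4c.png",cv2.resize(i[190:350,230:430],None,fx=4,fy=4,interpolation=cv2.INTER_CUBIC))
E
```

```text
(no output)
```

View pics/w4c.png

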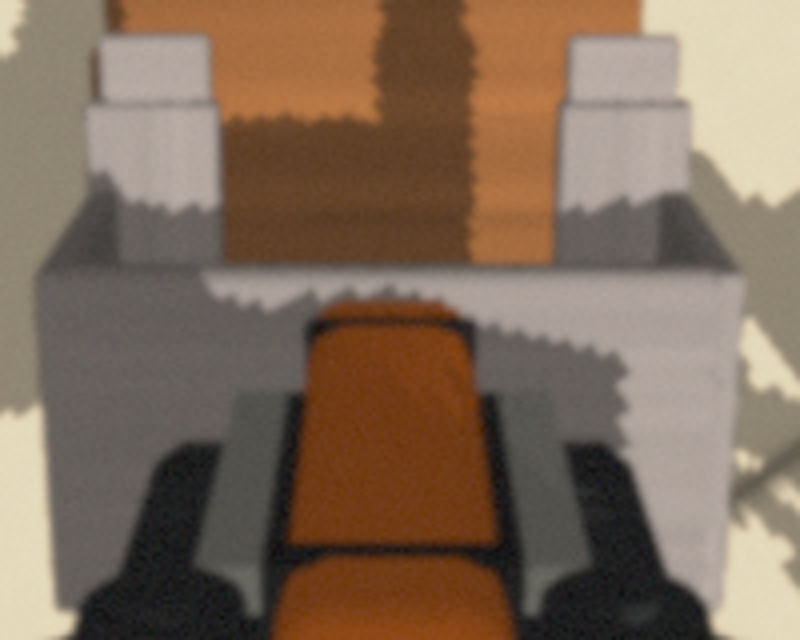

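Emit:
apply_moves(
  deltas=[
    [[-1.2, -2.8, 4.9, 10.7, -12.6, -3.3, 1], [-1.2, -2.8, 4.9, 9.4, -13.4, -4.1, 1], [-1.2, -2.8, 4.9, 8, -14, -4.8, 1], [-1.2, -2.8, 4.9, 6.6, -14.5, -5.5, 1], [-1.2, -2.8, 4.9, 5, -15, -6, 1]],
  ],
)

```text
time_s: 5.05
position: [0.4716, -0.4134, 0.206]
tcp_rot: [0.956, 0.261, 0.118, -0.065]
wrist_force: [0.2, -0.3, -0.8]
grip_width: 0.0167
```

Emit:
apply_moves(
  deltas=[
    [[-1.2, -2.8, 4.9, 3.4, -15, -6.6, 1], [-1.2, -2.8, 4.9, 1.8, -15, -7, 1], [-1.2, -2.8, 4.9, 0, -15, -7.4, 1], [-1.2, -2.8, 4.9, -1.5, -15, -7.7, 1], [-1.2, -2.8, 4.9, -3.2, -14.5, -8, 1]],
  ],
)

```text
time_s: 5.55
position: [0.4404, -0.347, 0.2471]
tcp_rot: [0.999, 0.053, -0.001, -0.007]
wrist_force: [-0.4, 1.6, -1.5]
grip_width: 0.0171
```

```bash
cat > fit2.py <<'E'
import pickle
from h import *
from scipy.optimize import least_squares
w0=pickle.load(open("pics/wrist0.pkl","rb"))["camera_from_world"]
q0=Rot.from_quat([ 9.87006319e-01,1.60678580e-01,4.73830976e-05,-9.58007380e-04]).as_matrix()
T=np.eye(4);T[:3,:3]=q0;T[:3,3]=[0.18230056,-0.54472767,0.24428034]
CT=w0@T # camera_from_tool
np.save("CT.npy",CT)
s=pickle.load(open("pics/w4.pkl","rb")); s=dict(s); s["camera_from_world"]=CT
U=lambda a:230+a/4; V=lambda b:190+b/4
obs=[((14,41,40),U(40),V(275)),((14,-41,40),U(742),V(273)),((35,23,3),U(211),V(35)),((35,-23,3),U(568),V(36)),((26,23,5),U(219),V(103)),((26,-23,5),U(557),V(103)),((12,0,111),U(393),V(549))]
M=np.array([o[0] for o in obs])/1000; uv=np.array([o[1:] for o in obs])
D=np.diag([1,-1,-1.])
def f(p): return (proj(s,M@(Rot.from_rotvec(p[3:]).as_matrix()@D).T+p[:3])-uv).ravel()
r=least_squares(f,[0,0,.08,0,0,0]);p=r.x
print("puller origin in tool",p[:3].round(4),"rot deg",np.degrees(p[3:]).round(2),r.fun.reshape(-1,2).round(1).tolist())
f2=lambda q:f(np.r_[q,0,0,0]); r=least_squares(f2,[0,0,.08]);print("norot",r.x.round(4),r.fun.reshape(-1,2).round(1).tolist())
E
python3 fit2.py
python3 - <<'E'
from plant import vision
import pickle
from h import *
s=vision.snapshot("wrist"); st();pickle.dump(s,open("pics/w5.pkl","wb"));cv2.imwrite("pics/w5.png",s["pixels"])
s=vision.snapshot("scene");cv2.imwrite("pics/s5.png",s["pixels"]);pickle.dump(s,open("pics/s5.pkl","wb"))
E
```

```text
puller origin in tool [-0.0026 -0.0012  0.0804] rot deg [ 0.21 -3.14  0.01] [[-1.2, -3.1], [0.7, -3.0], [2.2, 1.3], [-2.3, 0.9], [0.2, 1.3], [0.4, 1.1], [0.1, 1.4]]
norot [-0.0029 -0.0011  0.0896] [[3.0, -3.8], [-3.3, -3.5], [3.8, -0.3], [-3.4, -0.7], [2.0, -0.9], [-0.8, -1.0], [-0.7, 6.3]]
5.6 [ 0.4412 -0.3451  0.2488] x [ 0.995  0.104 -0.002] z [-0.003  0.012 -1.   ] F [ 2.5  1.3 -0. ] w 0.0169 q [-0.88  0.13  1.63  0.01  1.4   0.58]
```

View pics/w5.png

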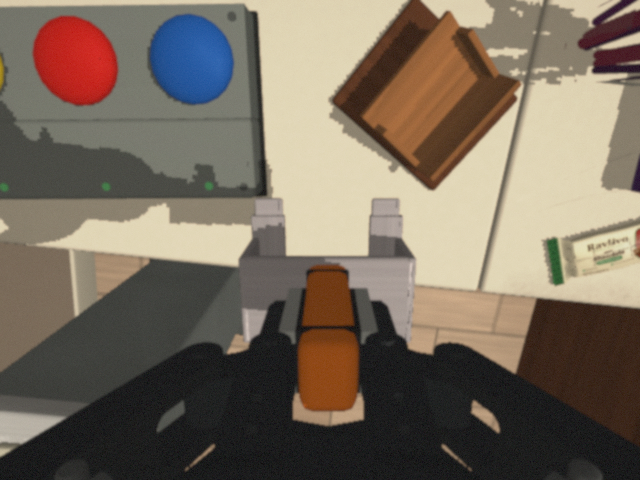

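View pics/s5.png

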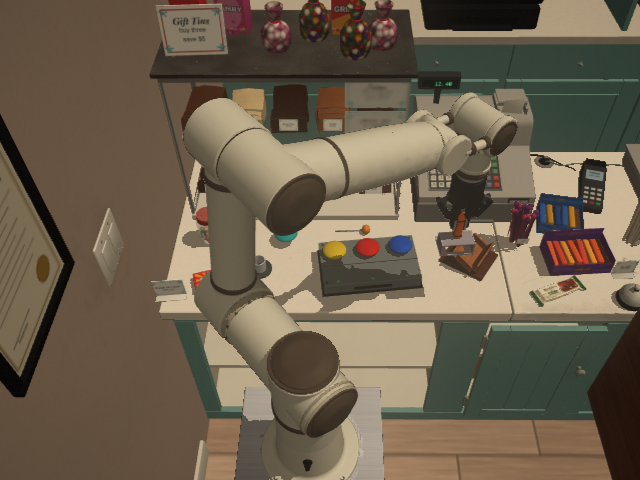

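```bash
cat >> fit2.py <<'E'
print("---")
W=np.array([[1,0],[1,0],[0,1],[0,1],[1,1],[1,1],[0,0]]).ravel()
for nm,g,x0 in (("norot",lambda q:f(np.r_[q,0,0,0])*W,[0,0,.08]),("pitch",lambda q:f(np.r_[q[:3],0,q[3],0])*W,[0,0,.08,0])):
    r=least_squares(g,x0);print(nm,r.x.round(4),f(np.r_[r.x[:3],0,0 if len(r.x)<4 else r.x[3],0]).reshape(-1,2).round(1).tolist())
# view check with other cameras: scene s5
P=np.r_[r.x[:3]]
s5=pickle.load(open("pics/s5.pkl","rb"))
E
python3 fit2.py | sed -n '/---/,$p'
python3 - <<'E'
import cv2
i=cv2.imread("pics/s5.png");cv2.imwrite("pics/s5c.png",cv2.resize(i[195:285,425:505],None,fx=6,fy=6,interpolation=cv2.INTER_CUBIC))
E
```

```text
---
norot [-0.0019 -0.0012  0.0828] [[-0.4, -1.2], [-0.3, -0.9], [2.3, 0.1], [-2.3, -0.2], [0.5, 0.1], [0.4, 0.0], [-1.1, 15.2]]
pitch [-0.0018 -0.0012  0.0829  0.0098] [[-0.4, -0.5], [-0.4, -0.2], [2.3, 0.1], [-2.2, -0.2], [0.4, 0.1], [0.4, 0.0], [-1.1, 18.3]]
```

View pics/s5c.png

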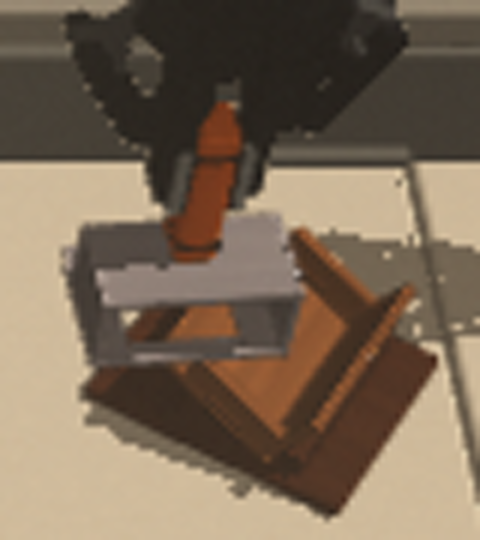

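The puller is held straight, with its origin 83 mm ahead of the TCP and tilt near 0. I'll move it in front of the red cap, above the deck, and look.

```bash
python3 - <<'E'
from h import *
y=np.radians(6.4);h=np.array([np.cos(y),np.sin(y),0]);R=tiltR(y,0)
plan(np.array([.538,-.139,0])-.11*h+[.0,0,.183],R,5)
E
```

```text
[-0.14, -0.02, -0.01, 1.7, -38.9, 13.5]
[-0.14, -0.02, -0.01, 1.7, -38.9, 13.5]
[-0.14, -0.02, -0.01, 1.7, -38.9, 13.3]
[-0.14, -0.02, -0.01, 1.7, -39.0, 13.2]
[-0.14, -0.02, -0.01, 1.7, -39.0, 13.2]
end [ 0.4286 -0.1513  0.183 ] want [ 0.4287 -0.1513  0.183 ]
```

Emit:
apply_moves(
  deltas=[
    [[-0.1, 0, 0, 1.7, -26, 9, 1], [-0.1, 0, 0, 1.7, -45, 13.5, 1], [-0.1, 0, 0, 1.7, -49, 15, 1], [-0.2, 0, 0, 1.7, -45, 16, 1], [-0.2, 0, 0, 1.7, -30, 13, 1]],
  ],
)

```text
time_s: 6.15
position: [0.4273, -0.1511, 0.181]
tcp_rot: [0.998, 0.055, -0.0, -0.002]
wrist_force: [-0.1, 0.3, -2.2]
grip_width: 0.0169
```

```bash
python3 - <<'E'
from plant import vision,spotter
import pickle
from h import *
vision.snapshot("wrist")
s=vision.snapshot("wrist"); st();pickle.dump(s,open("pics/w6.pkl","wb"));cv2.imwrite("pics/w6.png",s["pixels"])
for l in ("cap_red","cap_blue","cap_yellow"):
  for r in spotter.silhouettes(l,s)[:2]:
    v,u=np.nonzero(r["mask"]);print(l,r["confidence"],r["extent"],u.mean(),v.mean(),ray(s,(u.mean(),v.mean()),.054))
E
```

```text
6.25 [ 0.4264 -0.1496  0.1796] x [ 0.994  0.113 -0.003] z [-0.004  0.007 -1.   ] F [ 0.2  0.4 -0.8] w 0.0171 q [-0.61 -0.1   2.    0.    1.25  0.85]
cap_red 0.67 [280.2, 0.4, 391.7, 111.0] 336.9939335887612 52.695828011919964 [ 0.53790172 -0.1375229   0.054     ]
cap_blue 0.62 [436.7, 0.0, 544.2, 113.7] 488.17039019870276 52.79069288582313 [ 0.54769448 -0.22666006  0.054     ]
cap_blue 0.56 [238.7, 198.4, 418.8, 409.4] 326.40166883963497 296.5710560625815 [ 0.37994354 -0.14872545  0.054     ]
cap_yellow 0.84 [131.8, 2.3, 242.6, 112.4] 186.5862683438155 53.0748427672956 [ 0.5278303  -0.04821573  0.054     ]
```

View pics/w6.png

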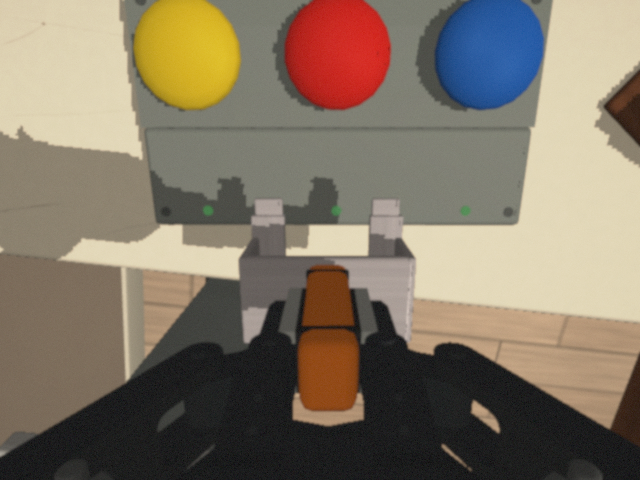

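Caps measured: red at (337,53) px, or (0.538,-0.1375). The row yaw is 6.36° and yellow to blue is 179.6 mm against 180 expected. I'll descend in front of the brim and feel for the deck.

```bash
cat >> h.py <<'E'
YC=np.radians(6.36);H=np.array([np.cos(YC),np.sin(YC),0]);LEFT=np.array([-H[1],H[0],0])
CAP=np.array([.5379,-.1375,0])
OFF=np.array([-.0019,-.0009,.083])
def tcp_for(org,R): return np.asarray(org)-R.apply(OFF)
E
python3 - <<'E'
from h import *
R=tiltR(YC,0)
a=tcp_for(CAP-.076*H+[0,0,.046],R); print(a)
plan(a,R,5)
E
```

```text
[ 0.46435575 -0.1466029   0.129     ]
[-0.02, -0.01, -0.02, 7.3, -0.8, 10.7]
[-0.02, -0.01, -0.02, 7.2, -0.7, 10.8]
[-0.02, -0.01, -0.02, 7.3, -0.8, 10.7]
[-0.02, -0.01, -0.02, 7.3, -0.7, 10.8]
[-0.02, -0.01, -0.02, 7.3, -0.8, 10.7]
end [ 0.4644 -0.1466  0.129 ] want [ 0.4644 -0.1466  0.129 ]
```

Emit:
apply_moves(
  deltas=[
    [[0, 0, 0, 9, -0.8, 8, 1], [0, 0, 0, 12, -0.8, 12, 1], [0, 0, 0, 10, -0.8, 14, 1], [0, 0, 0, 5.4, -0.8, 12, 1], [0, 0, 0, 0, -0.6, 7, 1]],
  ],
)

```text
time_s: 6.9
position: [0.4641, -0.1464, 0.1285]
tcp_rot: [0.999, 0.054, -0.0, -0.001]
wrist_force: [-0.3, -0.8, -1.8]
grip_width: 0.0173
```

```bash
python3 - <<'E'
from plant import vision
import pickle
from h import *
s=vision.snapshot("wrist"); st();pickle.dump(s,open("pics/w7.pkl","wb"));cv2.imwrite("pics/w7.png",s["pixels"])
s=vision.snapshot("scene");cv2.imwrite("pics/s7.png",cv2.resize(s["pixels"][190:310,300:450],None,fx=5,fy=5,interpolation=cv2.INTER_CUBIC))
st()
E
```

```text
6.95 [ 0.4631 -0.1458  0.1275] x [ 0.994  0.108 -0.002] z [-0.003  0.003 -1.   ] F [-0.8  0.  -2.2] w 0.0173 q [-0.56  0.06  1.95  0.    1.13  0.91]
7.0 [ 0.4631 -0.1457  0.1282] x [ 0.994  0.108 -0.002] z [-0.002  0.003 -1.   ] F [ 0.1 -0.1 -1.7] w 0.0172 q [-0.56  0.06  1.95  0.    1.14  0.91]
```

View pics/w7.png

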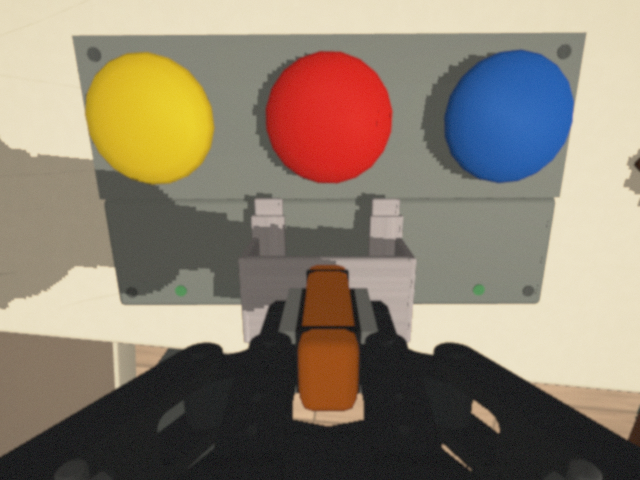

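View pics/s7.png

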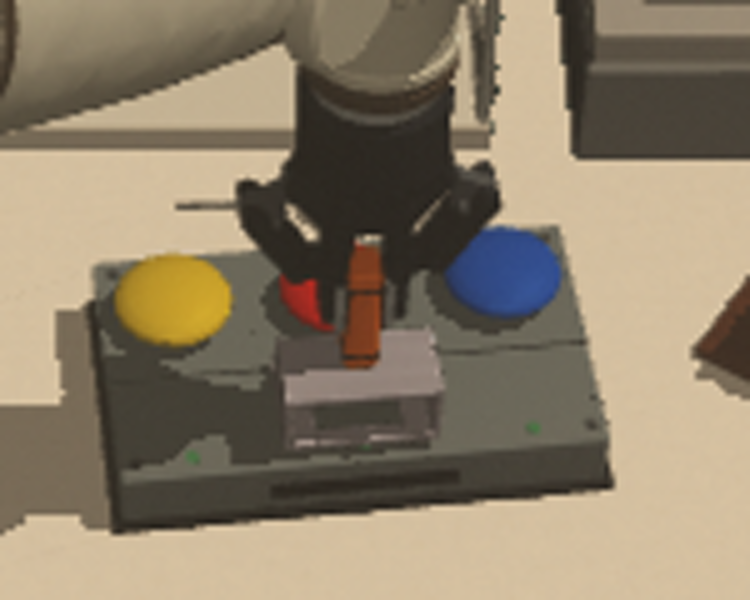

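The fork is aligned with the red cap: red centre at column 328, tine centre at 327. Now I feel for the deck in 1 mm rows.

Emit:
apply_moves(
  deltas=[
    [[0, 0, 0, 0, 0, 1, 1], [0, 0, 0, 0, 0, 1, 1], [0, 0, 0, 0, 0, 1, 1], [0, 0, 0, 0, 0, 0.5, 1], [0, 0, 0, 0, 0, 0, 1]],
  ],
)

```text
time_s: 7.5
position: [0.4638, -0.1455, 0.1258]
tcp_rot: [0.999, 0.055, 0.0, -0.001]
wrist_force: [-0.5, -0.1, -2.4]
grip_width: 0.0168
```

Emit:
apply_moves(
  deltas=[
    [[0, 0, 0, 0, 0, 1, 1], [0, 0, 0, 0, 0, 0, 1], [0, 0, 0, 0, 0, 0, 1], [0, 0, 0, 0, 0, 0, 1], [0, 0, 0, 0, 0, 0, 1]],
  ],
)

```text
time_s: 8.0
position: [0.4639, -0.1455, 0.1247]
tcp_rot: [0.999, 0.055, -0.0, -0.001]
wrist_force: [-0.3, -0.2, -0.6]
grip_width: 0.0168
```

Emit:
apply_moves(
  deltas=[
    [[0, 0, 0, 0, 0, 1, 1], [0, 0, 0, 0, 0, 0, 1], [0, 0, 0, 0, 0, 0, 1], [0, 0, 0, 0, 0, 0, 1], [0, 0, 0, 0, 0, 0, 1]],
  ],
)

```text
time_s: 8.5
position: [0.4639, -0.1455, 0.1237]
tcp_rot: [0.999, 0.055, -0.0, -0.001]
wrist_force: [-0.7, -0.2, -1.4]
grip_width: 0.0172
```

Emit:
apply_moves(
  deltas=[
    [[0, 0, 0, 0, 0, 1, 1], [0, 0, 0, 0, 0, 0, 1], [0, 0, 0, 0, 0, 0, 1], [0, 0, 0, 0, 0, 0, 1], [0, 0, 0, 0, 0, 0, 1]],
  ],
)

```text
time_s: 9.0
position: [0.4639, -0.1455, 0.1227]
tcp_rot: [0.999, 0.055, -0.0, -0.001]
wrist_force: [0.7, -0.4, -1.4]
grip_width: 0.017
```

Emit:
apply_moves(
  deltas=[
    [[0, 0, 0, 0, 0, 1, 1], [0, 0, 0, 0, 0, 0, 1], [0, 0, 0, 0, 0, 0, 1], [0, 0, 0, 0, 0, 0, 1], [0, 0, 0, 0, 0, 0, 1]],
  ],
)

```text
time_s: 9.5
position: [0.4638, -0.1455, 0.1217]
tcp_rot: [0.999, 0.055, -0.0, -0.001]
wrist_force: [0.6, -0.6, -1.7]
grip_width: 0.0169
```

Emit:
apply_moves(
  deltas=[
    [[0, 0, 0, 0, 0, 1, 1], [0, 0, 0, 0, 0, 0, 1], [0, 0, 0, 0, 0, 0, 1], [0, 0, 0, 0, 0, 0, 1], [0, 0, 0, 0, 0, 0, 1]],
  ],
)

```text
time_s: 10.0
position: [0.4639, -0.1455, 0.1207]
tcp_rot: [0.999, 0.055, -0.0, -0.001]
wrist_force: [-0.6, 0.9, -1.0]
grip_width: 0.0171
```

Emit:
apply_moves(
  deltas=[
    [[0, 0, 0, 0, 0, 1, 1], [0, 0, 0, 0, 0, 0, 1], [0, 0, 0, 0, 0, 0, 1], [0, 0, 0, 0, 0, 0, 1], [0, 0, 0, 0, 0, 0, 1]],
  ],
)

```text
time_s: 10.5
position: [0.4638, -0.1455, 0.1197]
tcp_rot: [0.999, 0.055, -0.0, -0.001]
wrist_force: [1.1, 0.2, -1.7]
grip_width: 0.0171
```

```bash
python3 - <<'E'
from plant import vision
from h import *
st()
s=vision.snapshot("scene");cv2.imwrite("pics/s8.png",cv2.resize(s["pixels"][230:310,320:440],None,fx=6.5,fy=6.5,interpolation=cv2.INTER_CUBIC))
E
```

```text
10.5 [ 0.4638 -0.1455  0.1197] x [ 0.994  0.109 -0.   ] z [-0.     0.002 -1.   ] F [ 1.1  0.2 -1.7] w 0.0171 q [-0.55  0.07  1.96  0.    1.12  0.91]
```

View pics/s8.png

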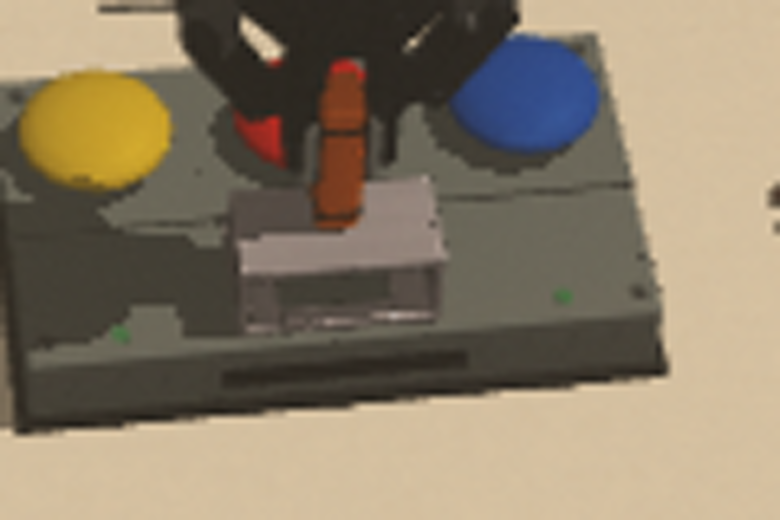

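The fork's rear edge (row 328 in the crop) still seems to be some mm above the deck. I'll keep feeling.

Emit:
apply_moves(
  deltas=[
    [[0, 0, 0, 0, 0, 1, 1], [0, 0, 0, 0, 0, 0, 1], [0, 0, 0, 0, 0, 0, 1], [0, 0, 0, 0, 0, 0.5, 1], [0, 0, 0, 0, 0, 0, 1]],
  ],
)

```text
time_s: 11.05
position: [0.4641, -0.1454, 0.1196]
tcp_rot: [0.999, 0.055, -0.0, -0.001]
wrist_force: [-3.4, 3.1, 9.7]
grip_width: 0.0171
```

Emit:
apply_moves(
  deltas=[
    [[0, 0, 0, 0, 0, 0.5, 1], [0, 0, 0, 0, 0, 0, 1], [0, 0, 0, 0, 0, 0, 1], [0, 0, 0, 0, 0, 0.5, 1], [0, 0, 0, 0, 0, 0, 1]],
  ],
)

```text
time_s: 11.55
position: [0.4642, -0.1454, 0.1196]
tcp_rot: [0.999, 0.055, -0.0, -0.001]
wrist_force: [-6.6, 5.1, 16.7]
grip_width: 0.0173
```

The deck is felt at TCP z = 0.1196, so the origin is 79.6 mm ahead of the TCP. I'll lift to about 2.5 mm clearance.

Emit:
apply_moves(
  deltas=[
    [[0, 0, 0, 0, 0, -2, 1], [0, 0, 0, 0, 0, -2.5, 1], [0, 0, 0, 0, 0, 0, 1], [0, 0, 0, 0, 0, 0, 1], [0, 0, 0, 0, 0, 0, 1]],
  ],
)

```text
time_s: 12.05
position: [0.4636, -0.1454, 0.1213]
tcp_rot: [0.999, 0.055, -0.0, -0.001]
wrist_force: [-0.8, -0.6, -1.2]
grip_width: 0.0169
```

```bash
sed -i 's/^OFF=.*/OFF=np.array([-.0019,-.0009,.0796])/' h.py; python3 - <<'E'
from plant import vision,spotter
from h import *
import pickle
s=vision.snapshot("wrist"); st();pickle.dump(s,open("pics/w9.pkl","wb"));cv2.imwrite("pics/w9.png",s["pixels"])
for l in ("cap_red","cap_blue","cap_yellow"):
  for r in spotter.silhouettes(l,s)[:1]:
    v,u=np.nonzero(r["mask"]);print(l,r["confidence"],r["extent"],u.mean(),v.mean(),ray(s,(u.mean(),v.mean()),.054))
R=tiltR(YC,0)
a=tcp_for(CAP+.0015*H+[0,0,.0425],R);print(a); plan(a,R,10)
E
```

```text
12.1 [ 0.4637 -0.1454  0.1214] x [ 0.994  0.109 -0.   ] z [-0.001  0.002 -1.   ] F [-0.  -0.2 -1.6] w 0.0168 q [-0.55  0.07  1.96  0.    1.12  0.91]
cap_red 0.72 [260.7, 46.5, 397.4, 186.3] 330.50221971672187 115.86110915368896 [ 0.5387265  -0.13736805  0.054     ]
cap_blue 0.63 [453.2, 45.5, 586.4, 187.2] 517.0857005626458 115.18196788801976 [ 0.54870163 -0.22655923  0.054     ]
cap_yellow 0.61 [74.5, 52.5, 217.3, 186.1] 144.27169601224858 116.68181501844248 [ 0.52867075 -0.0480475   0.054     ]
[ 0.54137877 -0.13801783  0.1221    ]
[-0.01, 0.0, -0.01, 7.8, 0.1, -0.1]
[-0.01, 0.0, -0.01, 7.8, 0.1, -0.0]
[-0.01, 0.0, -0.01, 7.8, 0.1, -0.1]
[-0.01, 0.0, -0.01, 7.8, 0.1, -0.0]
[-0.01, 0.0, -0.01, 7.8, 0.1, -0.1]
[-0.01, 0.0, -0.01, 7.8, 0.1, -0.1]
[-0.01, 0.0, -0.01, 7.8, 0.2, -0.0]
[-0.01, 0.0, -0.01, 7.8, 0.1, -0.1]
[-0.01, 0.0, -0.01, 7.8, 0.1, -0.0]
[-0.01, 0.0, -0.01, 7.8, 0.1, -0.1]
end [ 0.5414 -0.138   0.1221] want [ 0.5414 -0.138   0.1221]
```

View pics/w9.png

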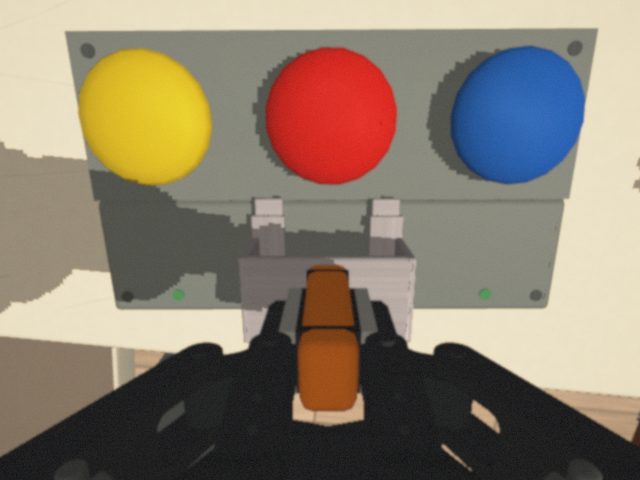

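Emit:
apply_moves(
  deltas=[
    [[0, 0, 0, 7, 0.1, -0.4, 1], [0, 0, 0, 8, 0.1, 0, 1], [0, 0, 0, 8, 0.1, 0, 1], [0, 0, 0, 8, 0.1, 0, 1], [0, 0, 0, 5, 0.1, 0, 1]],
  ],
)

```text
time_s: 12.75
position: [0.5007, -0.142, 0.1221]
tcp_rot: [0.999, 0.055, 0.0, -0.001]
wrist_force: [0.1, 0.5, -1.3]
grip_width: 0.0169
```

Emit:
apply_moves(
  deltas=[
    [[0, 0, 0, 7, 0.1, 0, 1], [0, 0, 0, 8, 0.1, 0, 1], [0, 0, 0, 8, 0.1, 0, 1], [0, 0, 0, 7, 0.1, 0, 1], [0, 0, 0, 4, 0.1, 0, 1]],
  ],
)

```text
time_s: 13.25
position: [0.5343, -0.1388, 0.1221]
tcp_rot: [0.999, 0.055, 0.0, -0.001]
wrist_force: [-0.5, -0.1, -1.6]
grip_width: 0.0171
```

```bash
python3 - <<'E'
from plant import vision,spotter
from h import *
s=vision.snapshot("wrist"); st();cv2.imwrite("pics/w10.png",s["pixels"])
R=tiltR(YC,0)
a=tcp_for(CAP+.0015*H+[0,0,.0425],R);print(a); plan(a,R,5)
E
```

```text
13.3 [ 0.5345 -0.1388  0.1222] x [0.994 0.109 0.001] z [ 0.     0.002 -1.   ] F [-0.7  0.2 -1.7] w 0.017 q [-0.47  0.23  1.77  0.    1.14  0.99]
[ 0.54137877 -0.13801783  0.1221    ]
[-0.02, -0.01, -0.02, 1.4, -0.0, 0.0]
[-0.02, -0.01, -0.02, 1.4, -0.0, 0.0]
[-0.02, -0.01, -0.02, 1.3, -0.0, 0.1]
[-0.02, -0.01, -0.02, 1.4, -0.1, -0.0]
[-0.02, -0.01, -0.02, 1.4, 0.0, 0.0]
end [ 0.5414 -0.138   0.1221] want [ 0.5414 -0.138   0.1221]
```

View pics/w10.png

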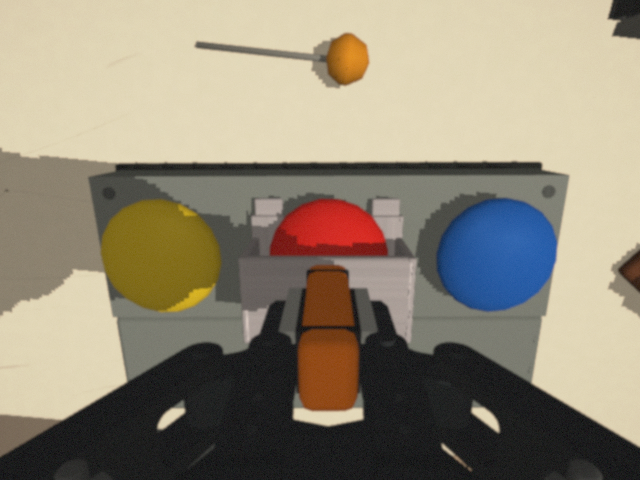

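The fork is under the red cap, with tines on either side of it and no force. The last few mm go slowly.

Emit:
apply_moves(
  deltas=[
    [[0, 0, 0, 2, 0, 0, 1], [0, 0, 0, 2, 0, 0, 1], [0, 0, 0, 1.5, 0, 0, 1], [0, 0, 0, 1, 0, 0, 1], [0, 0, 0, 0, 0, 0, 1]],
  ],
)

```text
time_s: 13.8
position: [0.54, -0.1382, 0.1221]
tcp_rot: [0.999, 0.055, -0.0, -0.001]
wrist_force: [0.1, 0.1, -1.3]
grip_width: 0.0171
```

Emit:
apply_moves(
  deltas=[
    [[0, 0, 0, 1, 0, 0, 1], [0, 0, 0, 0, 0, 0, 1], [0, 0, 0, 0, 0, 0, 1], [0, 0, 0, 1, 0, 0, 1], [0, 0, 0, 0, 0, 0, 1]],
  ],
)

```text
time_s: 14.3
position: [0.5414, -0.138, 0.1219]
tcp_rot: [0.999, 0.055, -0.001, -0.001]
wrist_force: [-3.6, -0.7, 0.2]
grip_width: 0.0168
```

The bar lightly touches the collar (-3.6 N), so the fork is home. I'll now pull slowly straight up.

Emit:
apply_moves(
  deltas=[
    [[0, 0, 0, -0.4, 0, -1, 1], [0, 0, 0, 0, 0, -1, 1], [0, 0, 0, 0, 0, -1, 1], [0, 0, 0, 0, 0, -1, 1], [0, 0, 0, 0, 0, -1, 1]],
  ],
)

```text
time_s: 14.8
position: [0.5407, -0.1377, 0.1247]
tcp_rot: [0.999, 0.054, -0.001, -0.001]
wrist_force: [3.9, -3.4, -24.5]
grip_width: 0.0171
```

Emit:
apply_moves(
  deltas=[
    [[0, 0, 0, 0, 0, -1, 1], [0, 0, 0, 0, 0, -1, 1], [0, 0, 0, 0, 0, -1, 1], [0, 0, 0, 0, 0, -1, 1], [0, 0, 0, 0, 0, -1, 1]],
  ],
)

```text
time_s: 15.3
position: [0.5395, -0.1368, 0.1287]
tcp_rot: [0.999, 0.054, -0.003, -0.003]
wrist_force: [1.3, -1.2, -22.4]
grip_width: 0.0171
```

Emit:
apply_moves(
  deltas=[
    [[0, 0, 0, 0, 0, -1, 1], [0, 0, 0, 0, 0, -1, 1], [0, 0, 0, 0, 0, -1, 1], [0, 0, 0, 0, 0, -1, 1], [0, 0, 0, 0, 0, 0, 1]],
  ],
)

```text
time_s: 15.8
position: [0.5442, -0.1393, 0.1395]
tcp_rot: [0.999, 0.055, 0.003, 0.001]
wrist_force: [-0.7, 0.4, -1.1]
grip_width: 0.0171
```

```bash
python3 - <<'E'
from plant import vision,spotter
from h import *
s=vision.snapshot("wrist"); st();cv2.imwrite("pics/w11.png",s["pixels"])
s=vision.snapshot("scene");cv2.imwrite("pics/s11.png",cv2.resize(s["pixels"][200:310,310:440],None,fx=5,fy=5,interpolation=cv2.INTER_CUBIC))
st()
E
```

```text
15.85 [ 0.5437 -0.1391  0.1389] x [0.994 0.109 0.005] z [ 0.005 -0.001 -1.   ] F [-0.7  0.4 -1.5] w 0.0172 q [-0.47  0.22  1.74  0.    1.17  0.99]
15.9 [ 0.5432 -0.1388  0.1382] x [0.994 0.109 0.004] z [ 0.004  0.    -1.   ] F [-0.2  0.5 -1.9] w 0.0169 q [-0.47  0.23  1.74  0.    1.17  0.99]
```

View pics/w11.png

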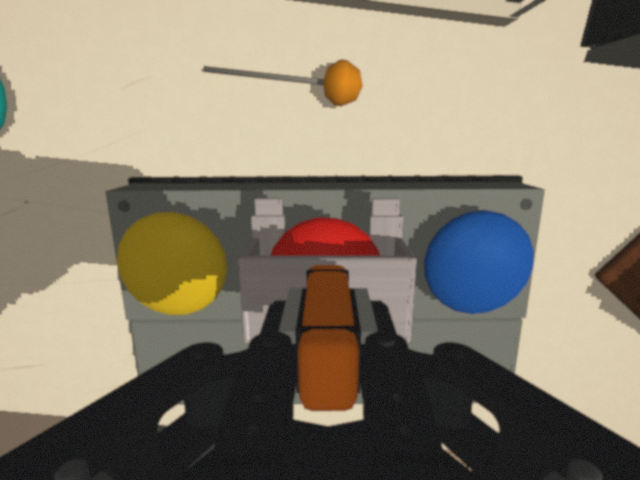

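View pics/s11.png

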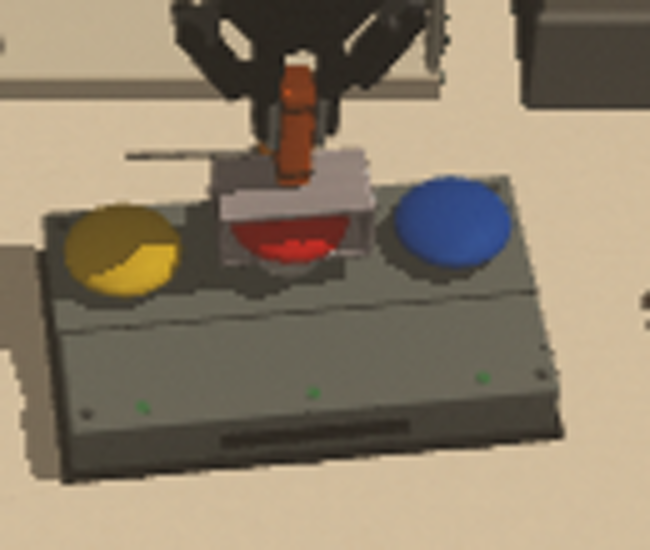

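The cap has come off: it shows at (325,240) on the fork, blue and yellow are still on, and the force is back to normal. I'll check how it sits on the fork and lift smoothly.

Emit:
apply_moves(
  deltas=[
    [[0, 0, 0, 0, 0, -2, 1], [0, 0, 0, 0, 0, -3, 1], [0, 0, 0, 0, 0, -4, 1], [0, 0, 0, 0, 0, -5, 1], [0, 0, 0, 0, 0, -5, 1]],
  ],
)

```text
time_s: 16.4
position: [0.5416, -0.1381, 0.1556]
tcp_rot: [0.999, 0.055, -0.0, -0.001]
wrist_force: [0.7, -0.0, -2.3]
grip_width: 0.0166
```

Emit:
apply_moves(
  deltas=[
    [[0, 0, 0, 0, 0, -6, 1], [0, 0, 0, 0, 0, -6, 1], [0, 0, 0, 0, 0, -6, 1], [0, 0, 0, 0, 0, -6, 1], [0, 0, 0, 0, 0, -4, 1]],
  ],
)

```text
time_s: 16.9
position: [0.5418, -0.1382, 0.1839]
tcp_rot: [0.999, 0.055, 0.0, -0.001]
wrist_force: [-0.3, 0.1, -2.0]
grip_width: 0.0174
```

```bash
python3 - <<'E'
from plant import vision,spotter
from h import *
s=vision.snapshot("wrist"); st();cv2.imwrite("pics/w12.png",s["pixels"])
s=dict(s); s["camera_from_world"]=np.load("CT.npy")
# expected apex outline of brim front edge & dome outline for cap dx offset
for dx in (-.012,-.008,-.0015,.004):
    t=np.linspace(0,2*np.pi,72); pts=[]
    for rr,hh in ((.032,0),(.032,.003),(.028,.007),(.02,.011),(.01,.0135),(.0,.014)):
        pts+=[(OFF[0]+dx+rr*np.cos(a),OFF[1]+rr*np.sin(a),OFF[2]-.005-hh) for a in t]
    q=proj(s,np.array(pts)); print(dx,"top row",q[:,1].min().round(1),"max half width row",q[q[:,0].argmin()].round(0),q[:,0].max().round(0))
s=vision.snapshot("scene");cv2.imwrite("pics/s12.png",cv2.resize(s["pixels"][180:310,300:450],None,fx=5,fy=4.5,interpolation=cv2.INTER_CUBIC))
st()
E
```

```text
16.95 [ 0.5421 -0.1384  0.1844] x [0.994 0.109 0.001] z [ 0.001  0.001 -1.   ] F [ 0.7 -0.1 -2.1] w 0.0166 q [-0.47  0.17  1.71  0.    1.26  0.99]
-0.012 top row 227.9 max half width row [271. 281.] 385.0
-0.008 top row 220.7 max half width row [270. 275.] 386.0
-0.0015 top row 208.9 max half width row [270. 264.] 386.0
0.004 top row 198.7 max half width row [269. 254.] 387.0
17.0 [ 0.542  -0.1383  0.184 ] x [0.994 0.109 0.001] z [ 0.001  0.001 -1.   ] F [ 1.2 -0.2 -2.2] w 0.0166 q [-0.47  0.17  1.71  0.    1.26  0.99]
```

View pics/w12.png

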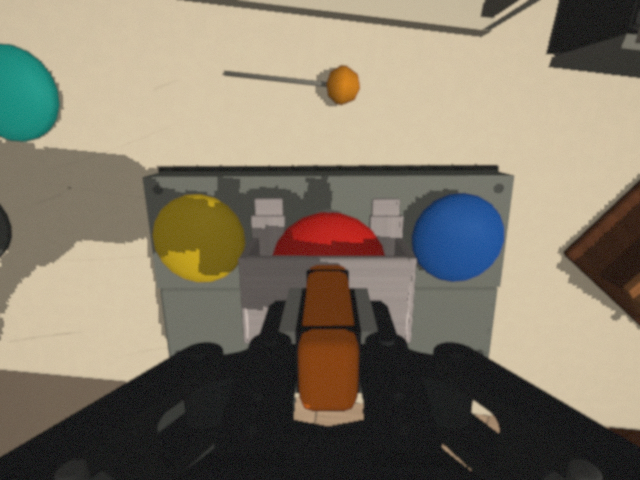

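View pics/s12.png

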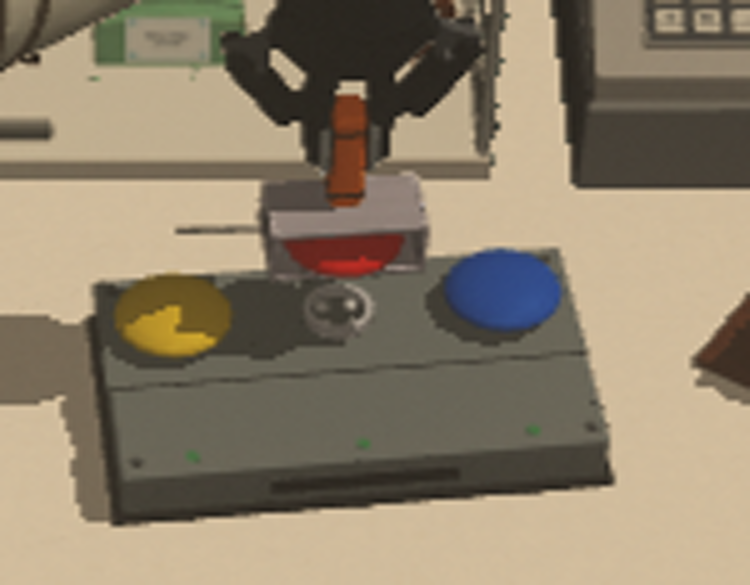

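The fork carries the cap level, about 3 mm behind the puller axis, and the socket shows empty. I'll plan the carry to the stand.

```bash
python3 - <<'E'
from h import *
R=tiltR(YC,0)
S=np.array([.503,.157,0])
a=tcp_for(S+.003*H-.00*H+[0,0,.12],R);print(a); plan(a,R,1)
E
```

```text
[0.50796954 0.15664834 0.1996    ]
[-0.08, -0.07, -0.11, -1.7, -297.0, -15.2]
end [0.508  0.1567 0.1996] want [0.508  0.1566 0.1996]
```

Emit:
apply_moves(
  deltas=[
    [[0, 0, 0, 0, -6, -4, 1], [0, 0, 0, 0, -14, -4, 1], [0, 0, 0, 0, -22, -4, 1], [0, 0, 0, 0, -28, -3, 1], [0, 0, 0, 0, -30, 0, 1]],
  ],
)

```text
time_s: 17.5
position: [0.5306, -0.0371, 0.199]
tcp_rot: [0.999, 0.054, 0.0, -0.001]
wrist_force: [0.1, -0.3, -2.7]
grip_width: 0.0169
```

Emit:
apply_moves(
  deltas=[
    [[0, 0, 0, 0, -28, 0, 1], [0, 0, 0, 0, -22, 0, 1], [0, 0, 0, 0, -16, 0, 1], [0, 0, 0, 0, -10, 0, 1], [0, 0, 0, 0, -4, 0, 1]],
  ],
)

```text
time_s: 18.0
position: [0.5218, 0.0417, 0.1985]
tcp_rot: [0.998, 0.055, -0.0, -0.001]
wrist_force: [0.1, 0.3, -2.2]
grip_width: 0.0169
```

```bash
python3 - <<'E'
from plant import vision,spotter
from h import *
import pickle
s=vision.snapshot("wrist"); st();cv2.imwrite("pics/w13.png",s["pixels"]);pickle.dump(s,open("pics/w13.pkl","wb"))
for r in spotter.silhouettes("stand",s)[:2]:
    v,u=np.nonzero(r["mask"]);print(r["confidence"],r["extent"],u.mean(),v.mean(),ray(s,(u.mean(),v.mean()),.006))
s=vision.snapshot("top");cv2.imwrite("pics/t13.png",s["pixels"]);pickle.dump(s,open("pics/t13.pkl","wb"))
E
```

```text
18.05 [0.5219 0.0416 0.1985] x [ 0.994  0.11  -0.   ] z [-0.     0.002 -1.   ] F [-0.5  1.2 -2.3] w 0.017 q [-0.15  0.07  1.79  0.    1.28  1.31]
0.68 [154.9, 183.2, 235.6, 263.4] 192.47954637505063 220.29931146213042 [0.50316392 0.15694334 0.006     ]
```

View pics/w13.png

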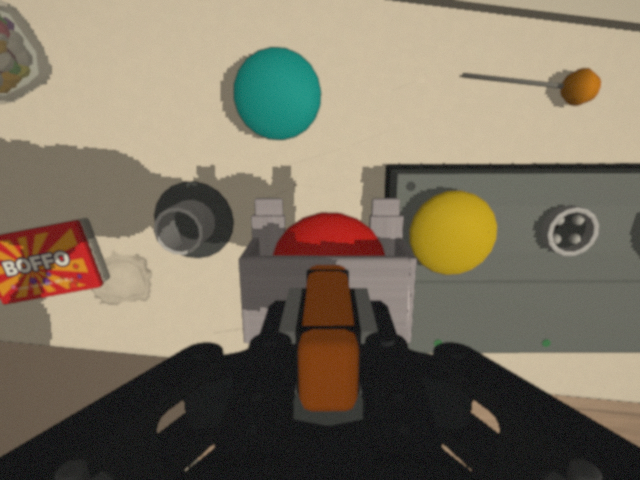

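View pics/t13.png

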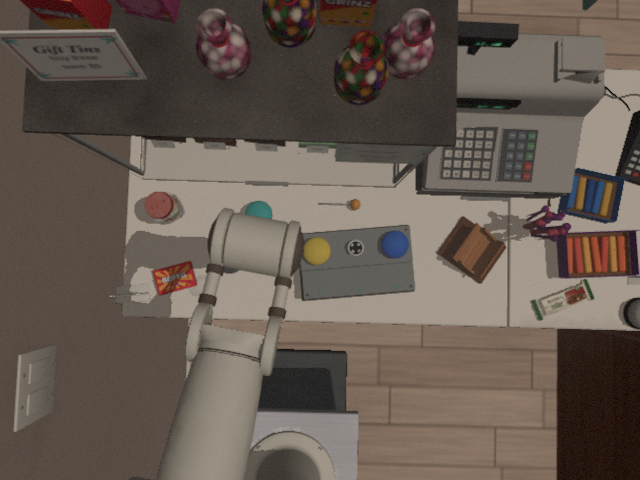

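The stand is visible with its disc at about (194,220) and collar rim near (179,230); I'll measure both.

```bash
python3 - <<'E'
from h import *
import pickle
s=pickle.load(open("pics/w13.pkl","rb"))
im=cv2.resize(s["pixels"][170:270,140:250],None,fx=5,fy=5,interpolation=cv2.INTER_CUBIC)
for c,col in (((.503,.157),(0,255,0)),):
    for z,rr in ((.04,.019),(.04,.016),(.006,.034)):
        t=np.linspace(0,6.28,60);q=proj(s,np.c_[c[0]+rr*np.cos(t),c[1]+rr*np.sin(t),t*0+z])
        for a in q: cv2.circle(im,(int((a[0]-140+.5)*5),int((a[1]-170+.5)*5)),1,col,-1)
cv2.imwrite("pics/w13c.png",im)
E
```

```text
(no output)
```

View pics/w13c.png

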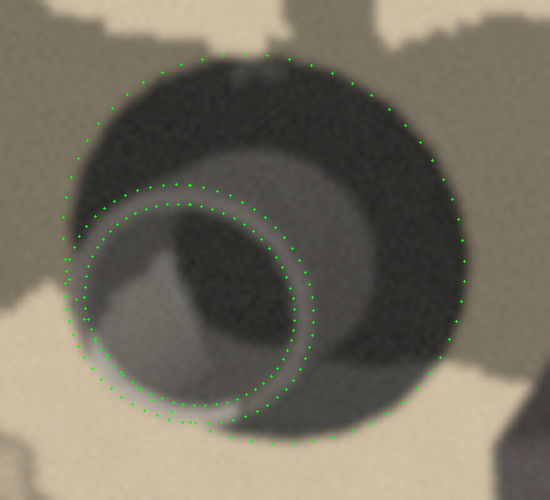

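```bash
python3 - <<'E'
from h import *
R=tiltR(YC,0)
a=np.array([.503,.1562,0])-R.apply([-.0047,-.0007,0])+[0,0,.1985]
print(a); plan(a,R,1); st()
E
```

```text
[0.50774862 0.15602495 0.1985    ]
[-0.1, 0.0, -0.12, -1.7, -116.5, 0.2]
end [0.5078 0.156  0.1985] want [0.5077 0.156  0.1985]
18.15 [0.5221 0.0404 0.1985] x [ 0.994  0.109 -0.   ] z [-0.     0.002 -1.   ] F [-0.5 -0.3 -2.2] w 0.0171 q [-0.15  0.07  1.79  0.    1.28  1.31]
```

Emit:
apply_moves(
  deltas=[
    [[0, 0, 0, -0.2, -6, 0, 1], [0, 0, 0, -0.2, -12, 0, 1], [0, 0, 0, -0.2, -18, 0, 1], [0, 0, 0, -0.2, -22, 0, 1], [0, 0, 0, -0.2, -21, 0, 1]],
  ],
)

```text
time_s: 18.65
position: [0.5121, 0.1204, 0.1986]
tcp_rot: [0.999, 0.054, -0.0, -0.001]
wrist_force: [-0.1, -0.8, -1.6]
grip_width: 0.0169
```

Emit:
apply_moves(
  deltas=[
    [[0, 0, 0, -0.2, -16, 0, 1], [0, 0, 0, -0.2, -11, 0, 1], [0, 0, 0, -0.2, -7, 0, 1], [0, 0, 0, -0.1, -3.5, 0, 1], [0, 0, 0, 0, 0, 0, 1]],
  ],
)

```text
time_s: 19.15
position: [0.5076, 0.1565, 0.1987]
tcp_rot: [0.999, 0.055, -0.0, -0.001]
wrist_force: [-0.7, -0.1, -2.1]
grip_width: 0.0167
```

```bash
python3 - <<'E'
from plant import vision,spotter
from h import *
import pickle
s=vision.snapshot("wrist"); st();cv2.imwrite("pics/w14.png",s["pixels"])
R=tiltR(YC,0)
# puller bottom so that brim at ~.045 -> TCP
a=np.array([.503,.1562,0])-R.apply([-.0047,-.0007,0])+[0,0,.1985]
plan(a,R,1)
E
```

```text
19.2 [0.5077 0.1561 0.1987] x [ 0.994  0.109 -0.   ] z [-0.     0.002 -1.   ] F [-0.2  0.6 -2.3] w 0.0168 q [0.07 0.09 1.77 0.   1.28 1.53]
[-0.11, 0.01, -0.12, 0.0, 0.1, 0.2]
end [0.5077 0.156  0.1985] want [0.5077 0.156  0.1985]
```

View pics/w14.png

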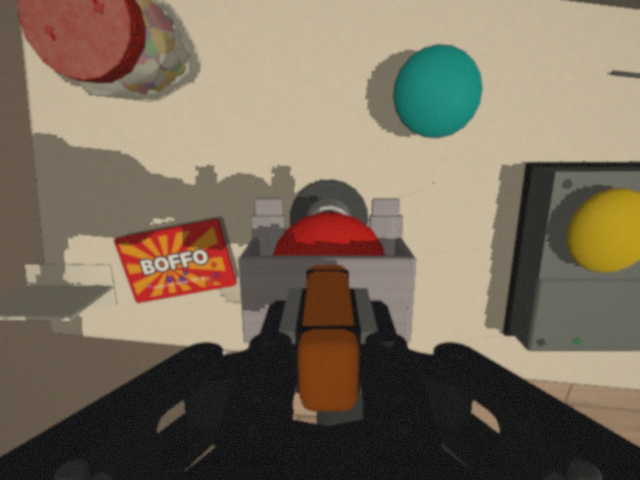

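Emit:
apply_moves(
  deltas=[
    [[0, 0, 0, 0, 0, 5, 1], [0, 0, 0, 0, 0, 12, 1], [0, 0, 0, 0, 0, 15, 1], [0, 0, 0, 0, 0, 12, 1], [0, 0, 0, 0, 0, 8, 1]],
  ],
)

```text
time_s: 19.7
position: [0.5067, 0.1562, 0.1447]
tcp_rot: [0.999, 0.054, -0.001, -0.001]
wrist_force: [-0.8, -0.3, -1.7]
grip_width: 0.0172
```

```bash
python3 - <<'E'
from plant import vision,spotter
from h import *
import pickle
s=vision.snapshot("wrist"); st();cv2.imwrite("pics/w15.png",s["pixels"])
s=vision.snapshot("scene");cv2.imwrite("pics/s15.png",cv2.resize(s["pixels"][200:310,190:330],None,fx=5,fy=5,interpolation=cv2.INTER_CUBIC))
E
```

```text
19.75 [0.5061 0.1562 0.1438] x [ 0.994  0.109 -0.004] z [-0.004  0.002 -1.   ] F [-2.4 -1.2 -3.5] w 0.0173 q [0.07 0.15 1.82 0.   1.18 1.53]
```

View pics/w15.png

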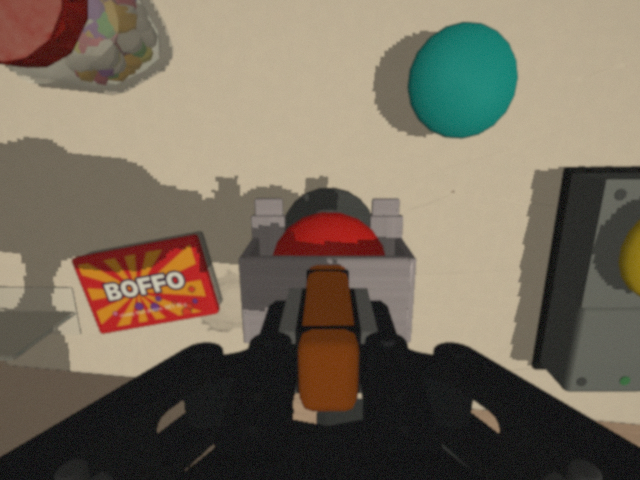

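View pics/s15.png

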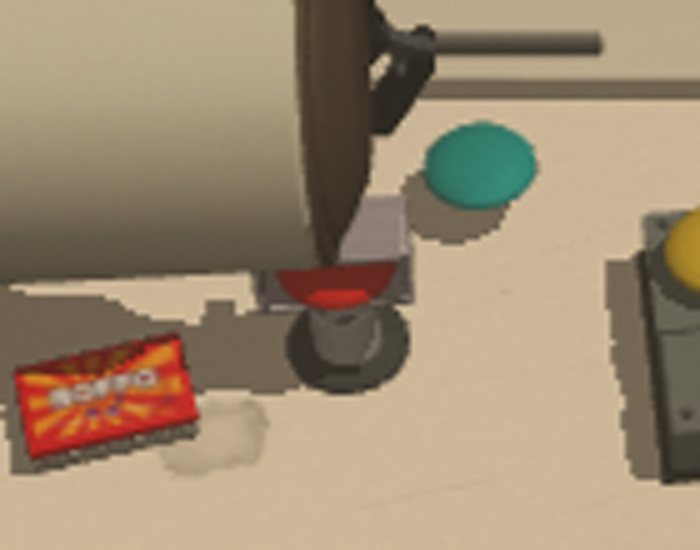

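The cap sits above the collar; in the scene crop the red centre is at (340,290) and the collar at (345,340). Lowering gently.

Emit:
apply_moves(
  deltas=[
    [[0, 0, 0, 0, 0, 3, 1], [0, 0, 0, 0, 0, 4, 1], [0, 0, 0, 0, 0, 4, 1], [0, 0, 0, 0, 0, 4, 1], [0, 0, 0, 0, 0, 3, 1]],
  ],
)

```text
time_s: 20.3
position: [0.5075, 0.1566, 0.1284]
tcp_rot: [0.999, 0.055, -0.0, -0.001]
wrist_force: [-0.3, -0.5, -2.2]
grip_width: 0.017
```

Emit:
apply_moves(
  deltas=[
    [[0, 0, 0, 0, 0, 2, 1], [0, 0, 0, 0, 0, 2, 1], [0, 0, 0, 0, 0, 2, 1], [0, 0, 0, 0, 0, 2, 1], [0, 0, 0, 0, 0, 1, 1]],
  ],
)

```text
time_s: 20.8
position: [0.5075, 0.1565, 0.1195]
tcp_rot: [0.999, 0.055, -0.0, -0.001]
wrist_force: [-0.2, 0.3, -2.4]
grip_width: 0.0171
```

```bash
python3 - <<'E'
from plant import vision,spotter
from h import *
import pickle
s=vision.snapshot("wrist"); st();cv2.imwrite("pics/w16.png",s["pixels"])
E
```

```text
20.85 [0.5075 0.1565 0.1194] x [ 0.994  0.109 -0.   ] z [-0.001  0.002 -1.   ] F [-0.2  0.7 -2.9] w 0.0169 q [0.07 0.18 1.83 0.   1.13 1.53]
```

View pics/w16.png

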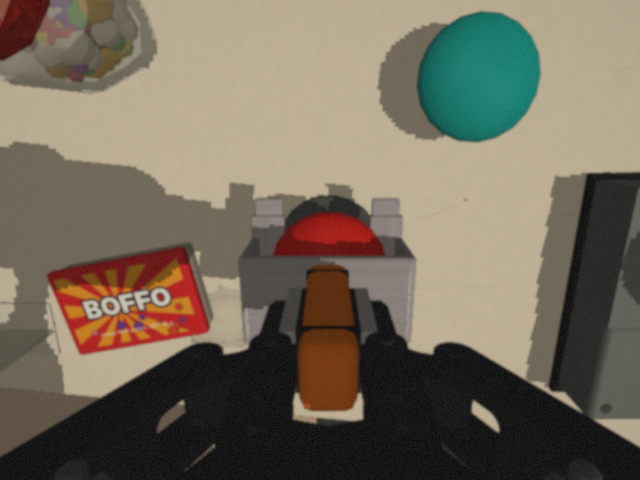

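Emit:
apply_moves(
  deltas=[
    [[0, 0, 0, 0, 0, 1.5, 1], [0, 0, 0, 0, 0, 1.5, 1], [0, 0, 0, 0, 0, 1.5, 1], [0, 0, 0, 0, 0, 1.5, 1], [0, 0, 0, 0, 0, 1, 1]],
  ],
)

```text
time_s: 21.35
position: [0.5109, 0.1573, 0.1177]
tcp_rot: [0.999, 0.054, 0.004, -0.002]
wrist_force: [-2.3, 0.8, 21.4]
grip_width: 0.0171
```

Emit:
apply_moves(
  deltas=[
    [[0, 0, 0, 0, 0, 1, 1], [0, 0, 0, 0, 0, 1.5, 1], [0, 0, 0, 0, 0, 1.5, 1], [0, 0, 0, 0, 0, 1, 1], [0, 0, 0, 0, 0, 0, 1]],
  ],
)

```text
time_s: 21.85
position: [0.5148, 0.1576, 0.1159]
tcp_rot: [0.998, 0.054, 0.008, -0.002]
wrist_force: [1.0, 2.0, 28.3]
grip_width: 0.017
```

```bash
python3 - <<'E'
from plant import vision,spotter
from h import *
import pickle
s=vision.snapshot("wrist"); st();cv2.imwrite("pics/w17.png",s["pixels"])
s=vision.snapshot("scene");cv2.imwrite("pics/s17.png",cv2.resize(s["pixels"][200:310,190:330],None,fx=5,fy=5,interpolation=cv2.INTER_CUBIC))
E
```

```text
21.9 [0.5148 0.1576 0.1159] x [0.994 0.108 0.017] z [ 0.016  0.004 -1.   ] F [ 1.3  2.9 28.3] w 0.0171 q [0.07 0.19 1.83 0.   1.1  1.53]
```

View pics/w17.png

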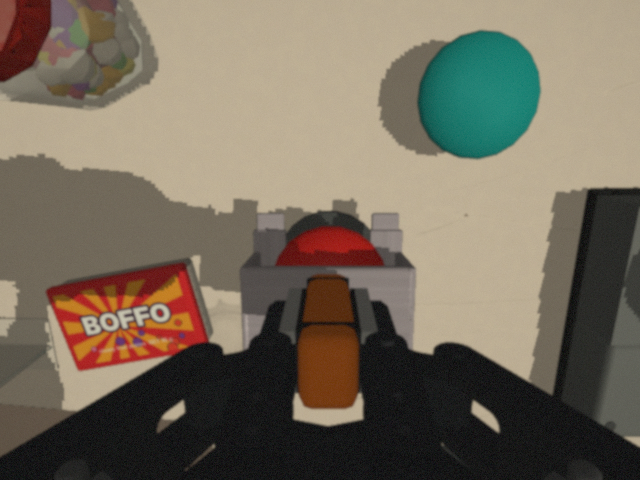

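View pics/s17.png

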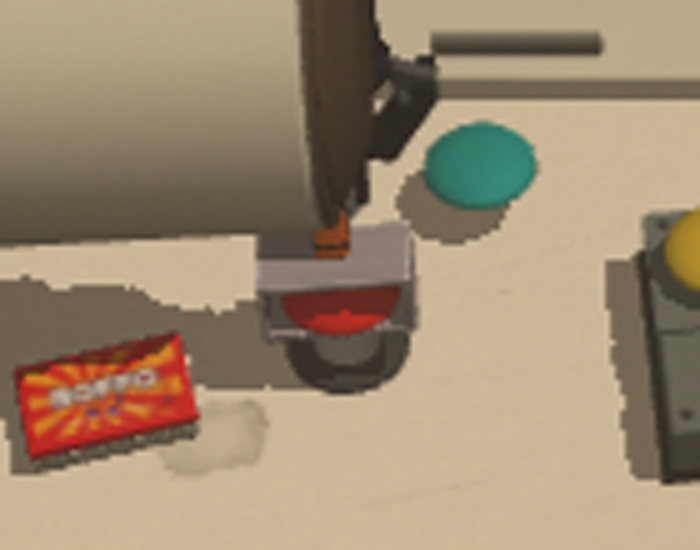

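The bar of the fork has landed on the collar's rear rim (28 N): the cap sits about 3 mm back on the fork, so the bar overlaps the collar. I'll raise it, re-measure the grip, and shift the puller back.

Emit:
apply_moves(
  deltas=[
    [[0, 0, 0, 0, 0, -2, 1], [0, 0, 0, 0, 0, -3, 1], [0, 0, 0, 0, 0, -3, 1], [0, 0, 0, 0, 0, -3, 1], [0, 0, 0, 0, 0, -2, 1]],
  ],
)

```text
time_s: 22.45
position: [0.5069, 0.1565, 0.1201]
tcp_rot: [0.999, 0.055, -0.001, -0.001]
wrist_force: [-0.2, -0.2, -2.3]
grip_width: 0.0168
```

```bash
python3 - <<'E'
from plant import vision,spotter
from h import *
import pickle
s=vision.snapshot("wrist"); st();cv2.imwrite("pics/w18.png",s["pixels"]);pickle.dump(s,open("pics/w18.pkl","wb"))
cv2.imwrite("pics/w18c.png",cv2.resize(s["pixels"][190:350,230:430],None,fx=4,fy=4,interpolation=cv2.INTER_CUBIC))
E
```

```text
22.5 [0.5071 0.1565 0.1204] x [ 0.994  0.109 -0.001] z [-0.001  0.002 -1.   ] F [ 0.7  0.2 -2.1] w 0.0169 q [0.07 0.18 1.83 0.   1.13 1.53]
```

View pics/w18c.png

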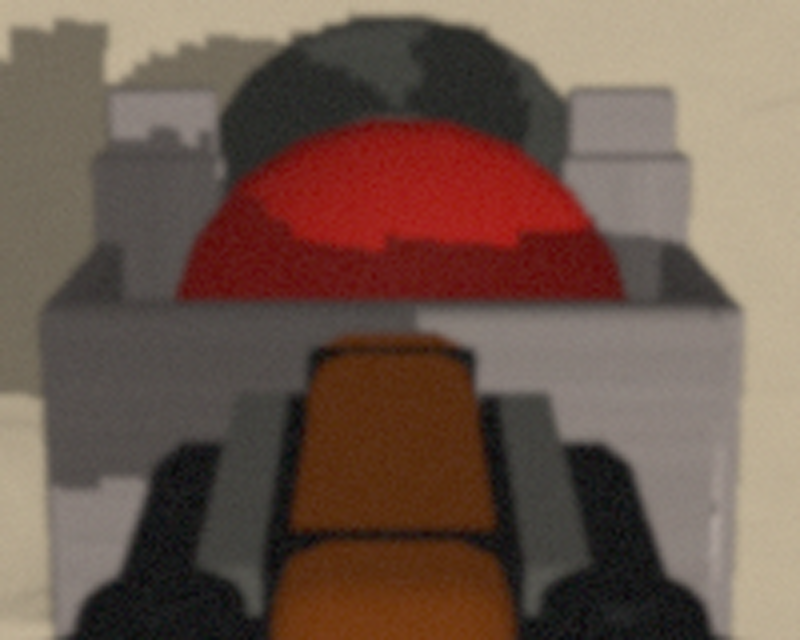

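```bash
cat > fit3.py <<'E'
from h import *
from scipy.optimize import least_squares
import pickle
CT=np.load("CT.npy"); D=np.diag([1,-1,-1.])
K=pickle.load(open("pics/w4.pkl","rb"))["intrinsics"]; s=dict(camera_from_world=CT,intrinsics=K)
M=np.array([(14,41,40),(14,-41,40),(35,0,3),(26,23,5),(26,-23,5)])/1000
def fit(o):
    uv=np.array([(230+a/4,190+b/4) for a,b in o]); W=np.array([[1,1],[1,1],[0,1],[1,1],[1,1]])
    f=lambda q:((proj(s,M@(Rot.from_rotvec([0,q[3],q[4]]).as_matrix()@D).T+q[:3])-uv)*W).ravel()
    r=least_squares(f,[0,0,.08,0,0]); print(r.x[:3].round(4),np.degrees(r.x[3:]).round(2),r.fun.reshape(-1,2).round(1).tolist()); return r.x
if __name__=="__main__":
    fit([(40,273),(742,272),(390,35),(219,103),(557,103)])
    fit([(43,309),(743,307),(390,90),(219,157),(560,157)])
E
python3 fit3.py
```

```text
[-0.0018 -0.0011  0.0829] [ 0.64 -0.08] [[-0.3, 0.1], [-0.3, -0.1], [-0.0, -0.0], [0.4, 0.1], [0.4, -0.1]]
[-0.0097 -0.0009  0.0801] [-5.12 -0.14] [[-0.7, 0.1], [-0.1, 0.0], [0.0, -0.0], [1.2, 0.1], [-0.4, -0.2]]
```

In the grip the puller pitched about 5.5° (tips down) and its fork moved back about 8 mm relative to the hand. Turning the tool by +5.5° about its y axis, pivoting at the cap, levels it again. In that position the bar clears the collar by about 7 mm.

```bash
python3 - <<'E'
from h import *
from plant import arm
x=arm.sense(); R=Rot.from_quat(x["tcp_rot"]);p=x["position"]
F=np.array([-.0097+.005,-.0009,.0755])
Rn=tiltR(YC,0)*Rot.from_rotvec([0,np.radians(5.5),0])
pn=p+R.apply(F)-Rn.apply(F)
print("world fork",p+R.apply(F)); plan(pn,Rn,5)
E
```

```text
world fork [0.5022447  0.15704134 0.04494298]
[-0.02, 1.11, -0.02, -1.5, -0.0, -0.0]
[-0.02, 1.11, -0.02, -1.4, -0.1, -0.1]
[-0.02, 1.11, -0.02, -1.5, 0.0, -0.0]
[-0.02, 1.11, -0.02, -1.5, -0.0, -0.2]
[-0.02, 1.11, -0.02, -1.4, -0.1, -0.1]
end [0.4998 0.1559 0.1206] want [0.4998 0.1559 0.1205]
```

Emit:
apply_moves(
  deltas=[
    [[0, 1.1, 0, -1.5, 0, -0.2, 1], [0, 1.1, 0, -1.5, 0, -0.2, 1], [0, 1.1, 0, -1.5, 0, -0.2, 1], [0, 1.1, 0, -1.5, 0, -0.2, 1], [0, 1.1, 0, -1.5, 0, -0.2, 1]],
  ],
)

```text
time_s: 23.0
position: [0.4997, 0.1557, 0.1214]
tcp_rot: [0.997, 0.054, 0.049, -0.004]
wrist_force: [-0.5, -0.0, -1.8]
grip_width: 0.0171
```

```bash
python3 - <<'E'
from plant import vision,spotter
from h import *
import pickle
s=vision.snapshot("wrist"); st()
cv2.imwrite("pics/w19c.png",cv2.resize(s["pixels"][190:350,230:430],None,fx=4,fy=4,interpolation=cv2.INTER_CUBIC))
s=vision.snapshot("scene");cv2.imwrite("pics/s19.png",cv2.resize(s["pixels"][200:310,190:330],None,fx=5,fy=5,interpolation=cv2.INTER_CUBIC))
E
```

```text
23.05 [0.4992 0.1558 0.1212] x [0.989 0.108 0.097] z [ 0.096  0.013 -0.995] F [ 0.6  0.6 -2.8] w 0.0172 q [0.07 0.09 1.93 0.01 1.02 1.53]
```

View pics/w19c.png

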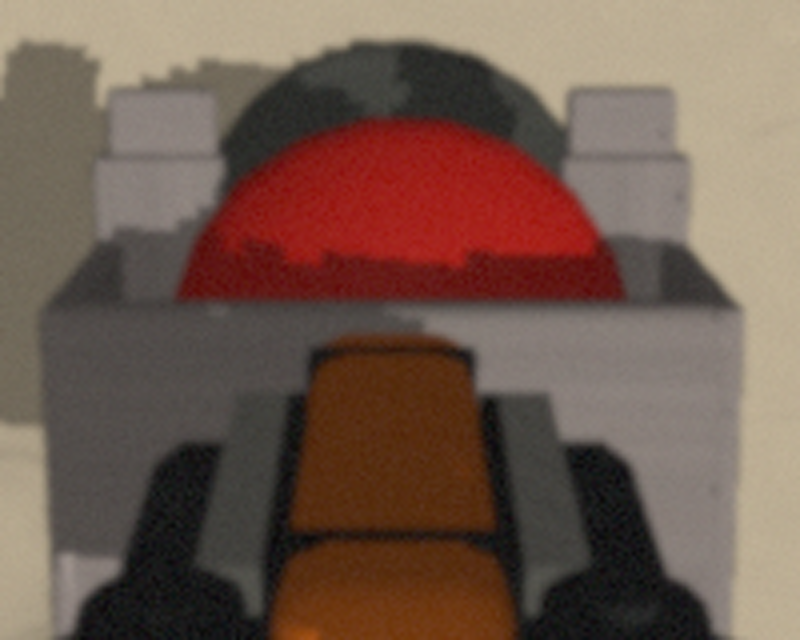

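View pics/s19.png

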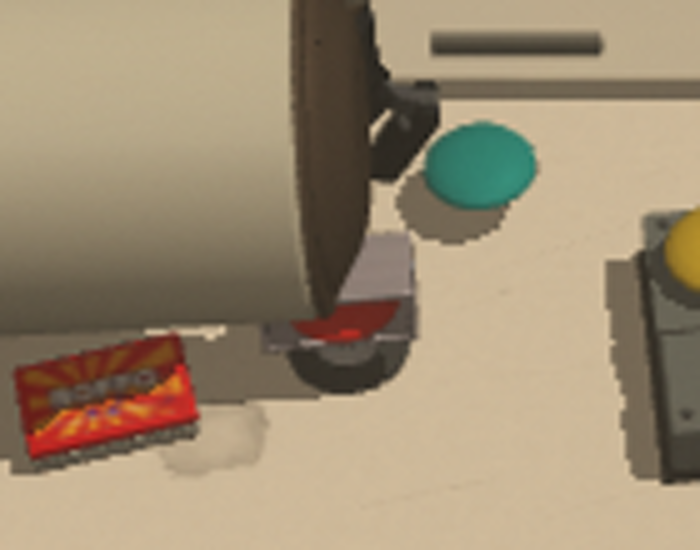

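```bash
python3 - <<'E'
from fit3 import *
from plant import arm
q=np.r_[-.0097,-.0009,.0797,np.radians(-5.5),0]
Rp=Rot.from_rotvec([0,q[3],q[4]]).as_matrix()@D
x=arm.sense();R=Rot.from_quat(x["tcp_rot"]);p=x["position"]
for dx in (-.004,-.0015,.002,.005,.008):
    t=np.linspace(0,2*np.pi,72); pts=[(dx+rr*np.cos(a),rr*np.sin(a),.005+hh) for rr,hh in ((.032,0),(.032,.003),(.028,.007),(.02,.011),(.01,.0135)) for a in t]
    u=proj(s,np.array(pts)@Rp.T+q[:3]); print(dx,u[:,1].min().round(1),"cap world",(p+R.apply(Rp@[dx,0,.005]+q[:3])).round(4))
print("origin",(p+R.apply(q[:3])).round(4),"zaxis",R.apply(Rp[:,2]).round(3))
# collar vs bar
o=p+R.apply(q[:3]); print("collar ahead of origin",(np.array([.503,.1562,0])-o)@H, "lateral",(np.array([.503,.1562,0])-o)@LEFT)
E
```

```text
-0.004 225.7 cap world [0.4932 0.1562 0.046 ]
-0.0015 221.1 cap world [0.4957 0.1564 0.046 ]
0.002 214.8 cap world [0.4992 0.1568 0.046 ]
0.005 209.3 cap world [0.5021 0.1571 0.046 ]
0.008 203.8 cap world [0.5051 0.1575 0.046 ]
origin [0.4972 0.1566 0.041 ] zaxis [ 0.    -0.002  1.   ]
collar ahead of origin 0.005742220885528024 lateral -0.001051261771493145
```

The cap is about 6.5 mm behind the stand's axis, and the collar is 5.7 mm ahead of the puller axis. I'll move 4 mm forward, which leaves the bar 3 mm clear and the cap about 2.5 mm off axis, then lower while watching the force.

Emit:
apply_moves(
  deltas=[
    [[0, 0, 0, 1.5, 0, 0.1, 1], [0, 0, 0, 1.5, 0, 0.1, 1], [0, 0, 0, 1, 0, 0.1, 1], [0, 0, 0, 0, 0, 0, 1], [0, 0, 0, 0, 0, 0, 1]],
  ],
  newtons=120,
)

```text
time_s: 23.6
position: [0.5042, 0.1562, 0.1215]
tcp_rot: [0.997, 0.054, 0.048, -0.004]
wrist_force: [-0.3, 0.4, -2.3]
grip_width: 0.0165
```

Emit:
apply_moves(
  deltas=[
    [[0, 0, 0, -0.1, 0, 1, 1], [0, 0, 0, -0.1, 0, 1, 1], [0, 0, 0, -0.1, 0, 1, 1], [0, 0, 0, -0.1, 0, 1, 1], [0, 0, 0, 0, 0, 0, 1]],
  ],
)

```text
time_s: 24.1
position: [0.5039, 0.1561, 0.1173]
tcp_rot: [0.997, 0.054, 0.048, -0.004]
wrist_force: [0.3, -0.1, -3.3]
grip_width: 0.0169
```

Emit:
apply_moves(
  deltas=[
    [[0, 0, 0, -0.1, 0, 1, 1], [0, 0, 0, -0.1, 0, 1, 1], [0, 0, 0, -0.1, 0, 1, 1], [0, 0, 0, 0, 0, 0, 1], [0, 0, 0, 0, 0, 0, 1]],
  ],
)

```text
time_s: 24.6
position: [0.5041, 0.1562, 0.1145]
tcp_rot: [0.997, 0.054, 0.048, -0.004]
wrist_force: [0.4, 0.5, -1.7]
grip_width: 0.0167
```

Emit:
apply_moves(
  deltas=[
    [[0, 0, 0, -0.1, 0, 1, 1], [0, 0, 0, -0.1, 0, 1, 1], [0, 0, 0, -0.1, 0, 1, 1], [0, 0, 0, 0, 0, 0, 1], [0, 0, 0, 0, 0, 0, 1]],
  ],
)

```text
time_s: 25.1
position: [0.5041, 0.1562, 0.1115]
tcp_rot: [0.997, 0.054, 0.048, -0.004]
wrist_force: [-1.0, 0.4, -1.4]
grip_width: 0.0163
```

Emit:
apply_moves(
  deltas=[
    [[0, 0, 0, -0.1, 0, 1, 1], [0, 0, 0, -0.1, 0, 1, 1], [0, 0, 0, -0.1, 0, 1, 1], [0, 0, 0, 0, 0, 0, 1], [0, 0, 0, 0, 0, 0, 1]],
  ],
)

```text
time_s: 25.6
position: [0.504, 0.1562, 0.1084]
tcp_rot: [0.997, 0.054, 0.048, -0.004]
wrist_force: [-0.0, 0.8, -0.8]
grip_width: 0.0168
```

```bash
python3 - <<'E'
from plant import vision,spotter
from h import *
import pickle
s=vision.snapshot("wrist"); st()
cv2.imwrite("pics/w20c.png",cv2.resize(s["pixels"][190:350,230:430],None,fx=4,fy=4,interpolation=cv2.INTER_CUBIC))
s=vision.snapshot("scene");cv2.imwrite("pics/s20.png",cv2.resize(s["pixels"][200:310,190:330],None,fx=5,fy=5,interpolation=cv2.INTER_CUBIC))
E
```

```text
25.65 [0.5041 0.1562 0.1085] x [0.99  0.108 0.096] z [ 0.095  0.013 -0.995] F [ 0.1  0.1 -2. ] w 0.0168 q [0.07 0.12 1.93 0.01 0.99 1.53]
```

View pics/w20c.png

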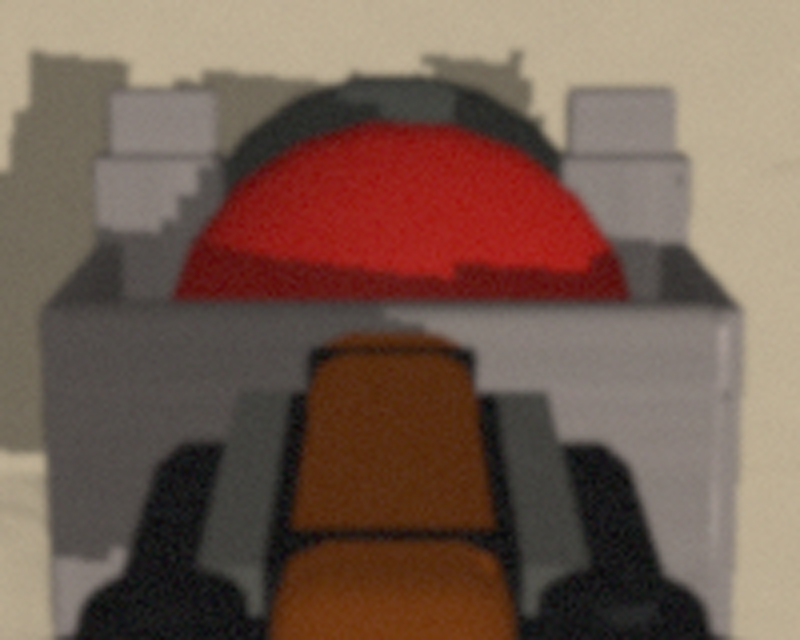

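View pics/s20.png

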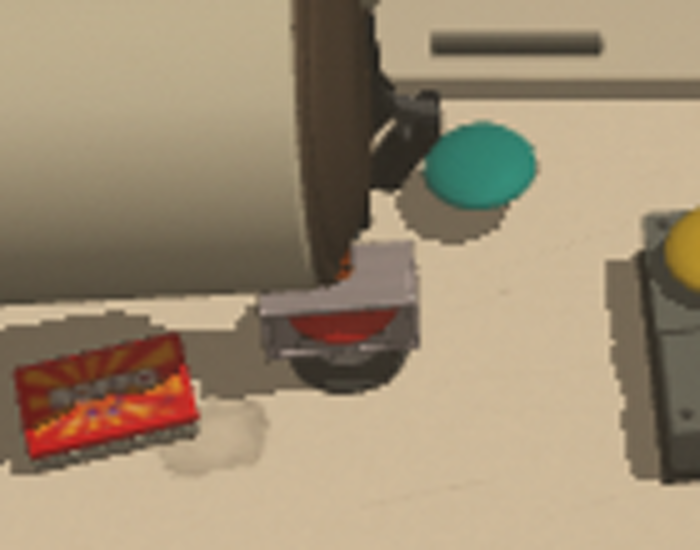

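The cap rests on the collar with the fork about 7 mm lower and free of force. I'll withdraw backwards.

Emit:
apply_moves(
  deltas=[
    [[0, 0, 0, -2, 0, -0.2, 1], [0, 0, 0, -4, 0, -0.4, 1], [0, 0, 0, -5, 0, -0.5, 1], [0, 0, 0, -6, 0, -0.6, 1], [0, 0, 0, -3, 0, -0.3, 1]],
  ],
)

```text
time_s: 26.2
position: [0.4832, 0.154, 0.1084]
tcp_rot: [0.997, 0.054, 0.048, -0.004]
wrist_force: [0.0, -0.3, -1.7]
grip_width: 0.0164
```

```bash
python3 - <<'E'
from plant import vision,spotter
from h import *
s=vision.snapshot("wrist"); st()
cv2.imwrite("pics/w21.png",s["pixels"])
E
```

```text
26.25 [0.483  0.154  0.1083] x [0.99  0.108 0.095] z [ 0.094  0.012 -0.995] F [-0.2  0.6 -1.1] w 0.0165 q [0.07 0.07 1.98 0.01 0.99 1.52]
```

View pics/w21.png

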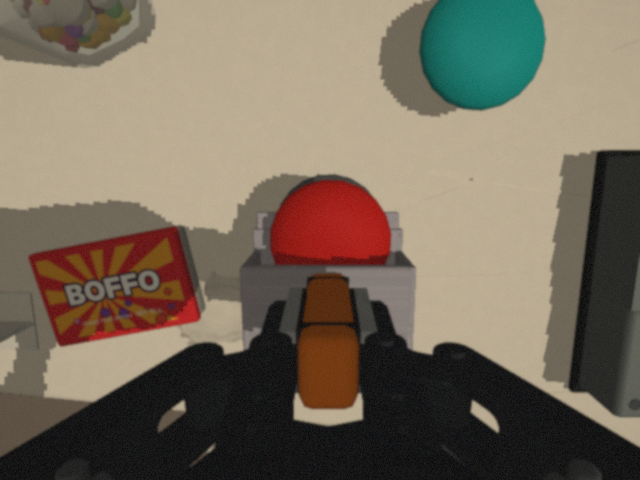

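The cap stays on the stand while the fork slides away. I'll continue back.

Emit:
apply_moves(
  deltas=[
    [[0, 0, 0, -8, 0, -0.8, 1], [0, 0, 0, -14, 0, -1.3, 1], [0, 0, 0, -16, 0, -1.5, 1], [0, 0, 0, -14, 0, -1.3, 1], [0, 0, 0, -6, 0, -0.6, 1]],
  ],
)

```text
time_s: 26.75
position: [0.4246, 0.1476, 0.1081]
tcp_rot: [0.997, 0.055, 0.047, -0.004]
wrist_force: [-0.0, 0.3, -2.0]
grip_width: 0.0167
```

```bash
python3 - <<'E'
from plant import vision,spotter
from h import *
import pickle
s=vision.snapshot("wrist"); st()
cv2.imwrite("pics/w22.png",s["pixels"]);pickle.dump(s,open("pics/w22.pkl","wb"))
im=s["pixels"][150:310,230:430]
cv2.imwrite("pics/w22c.png",cv2.resize(s["pixels"][190:350,230:430],None,fx=4,fy=4,interpolation=cv2.INTER_CUBIC))
for r in spotter.silhouettes("cap_red",s)[:3]:
    v,u=np.nonzero(r["mask"]);print(r["confidence"],r["extent"],u.mean(),v.mean(),ray(s,(u.mean(),v.mean()),.044))
E
```

```text
26.8 [0.4245 0.1476 0.1081] x [0.99  0.108 0.095] z [ 0.094  0.012 -0.996] F [-0.3  0.3 -2.2] w 0.0167 q [ 0.06 -0.08  2.14  0.01  0.99  1.52]
0.9 [264.2, 55.7, 396.7, 190.7] 329.9221409375933 122.1985667363392 [0.503298   0.15629238 0.044     ]
```

View pics/w22.png

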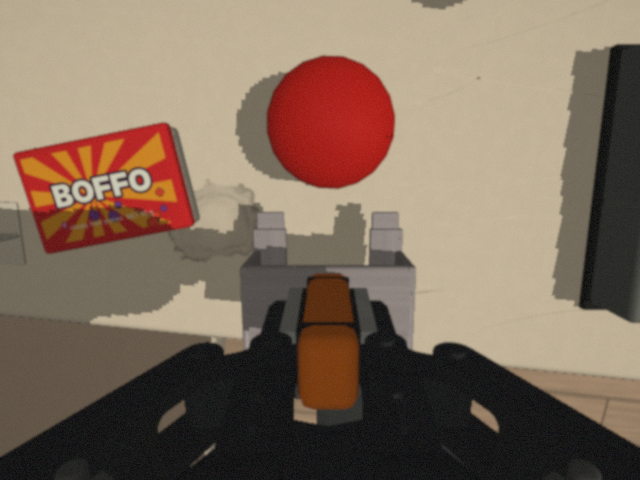

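View pics/w22c.png

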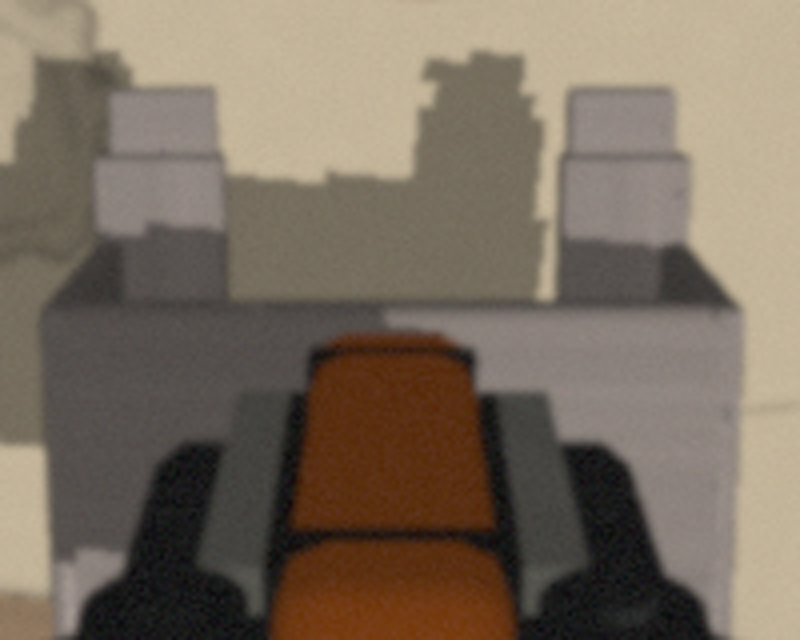

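The cap now sits centred on the stand, measured at (0.5033,0.1563) against the stand's (0.503,0.156). I'll move the puller right and a little forward onto bare worktop.

Emit:
apply_moves(
  deltas=[
    [[0, 0, 0, 0, 8, 0, 1], [0, 0, 0, 2, 18, 0.2, 1], [0, 0, 0, 6, 20, 0.6, 1], [0, 0, 0, 8, 16, 0.8, 1], [0, 0, 0, 4, 8, 0.4, 1]],
  ],
)

```text
time_s: 27.35
position: [0.4553, 0.0786, 0.1087]
tcp_rot: [0.997, 0.054, 0.049, -0.003]
wrist_force: [0.3, -0.3, -0.7]
grip_width: 0.0168
```

Emit:
apply_moves(
  deltas=[
    [[0, 0, 0, -0.3, 0, 3, 1], [0, 0, 0, -0.5, 0, 6, 1], [0, 0, 0, -0.6, 0, 6, 1], [0, 0, 0, -0.4, 0, 4, 1], [0, 0, 0, -0.1, 0, 1, 1]],
  ],
)

```text
time_s: 27.85
position: [0.4528, 0.0808, 0.0871]
tcp_rot: [0.997, 0.055, 0.047, -0.004]
wrist_force: [-0.9, 0.0, -1.9]
grip_width: 0.0165
```

```bash
python3 - <<'E'
from plant import vision,spotter
from h import *
import pickle
s=vision.snapshot("wrist"); st()
cv2.imwrite("pics/w23.png",s["pixels"])
s=vision.snapshot("scene");cv2.imwrite("pics/s23.png",cv2.resize(s["pixels"][200:330,200:360],None,fx=5,fy=4.6,interpolation=cv2.INTER_CUBIC))
E
```

```text
27.9 [0.4531 0.0807 0.0874] x [0.99  0.109 0.095] z [ 0.094  0.013 -0.996] F [-0.4 -0.2 -0.6] w 0.0166 q [-0.1  -0.02  2.12  0.03  0.94  1.34]
```

View pics/w23.png

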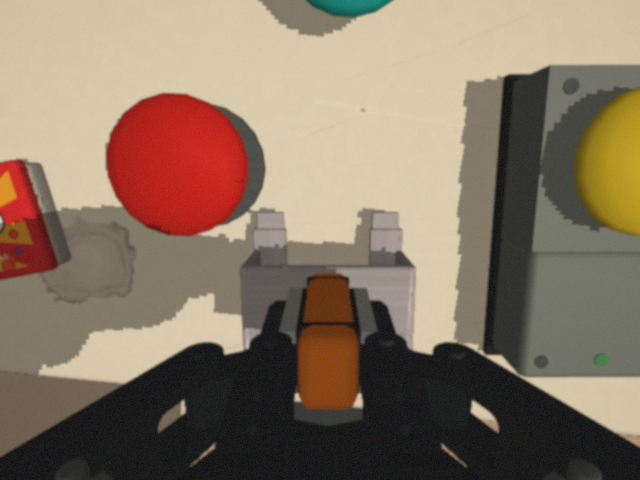

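View pics/s23.png

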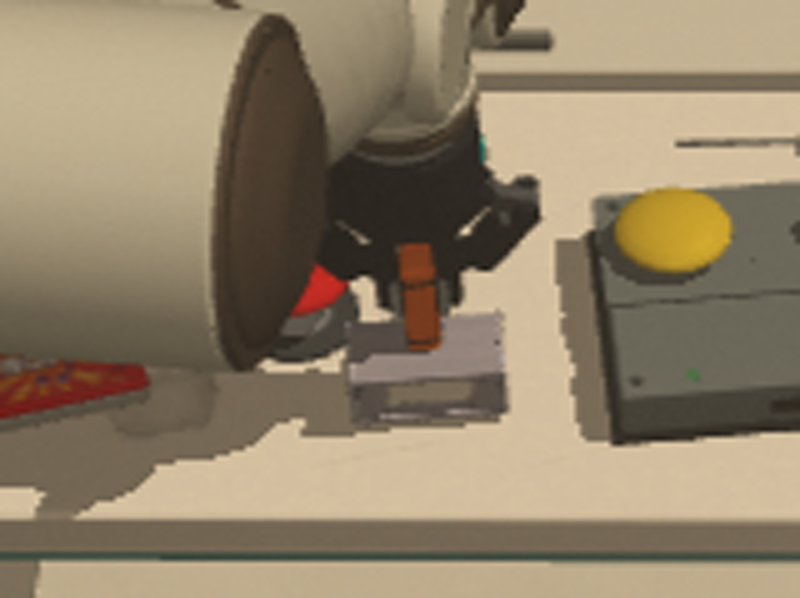

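The puller is over bare worktop between the stand and the console, about 7 mm up. I'll shift 8 mm more to the right and touch down slowly.

Emit:
apply_moves(
  deltas=[
    [[0, 0, 0, -0.1, 4, 1, 1], [0, 0, 0, -0.1, 4, 1, 1], [0, 0, 0, -0.1, 0, 1, 1], [0, 0, 0, -0.1, 0, 1, 1], [0, 0, 0, 0, 0, 0, 1]],
  ],
)

```text
time_s: 28.45
position: [0.4545, 0.0723, 0.0839]
tcp_rot: [0.997, 0.054, 0.048, -0.004]
wrist_force: [-0.5, -1.1, -2.0]
grip_width: 0.0165
```

Emit:
apply_moves(
  deltas=[
    [[0, 0, 0, -0.1, 0, 0.7, 1], [0, 0, 0, 0, 0, 0, 1], [0, 0, 0, -0.1, 0, 0.6, 1], [0, 0, 0, 0, 0, 0, 1], [0, 0, 0, 0, 0, 0, 1]],
  ],
)

```text
time_s: 28.95
position: [0.4546, 0.0724, 0.0828]
tcp_rot: [0.997, 0.054, 0.048, -0.004]
wrist_force: [0.7, 0.3, -1.7]
grip_width: 0.0167
```

Emit:
apply_moves(
  deltas=[
    [[0, 0, 0, -0.1, 0, 0.7, 1], [0, 0, 0, 0, 0, 0, 1], [0, 0, 0, -0.1, 0, 0.6, 1], [0, 0, 0, 0, 0, 0, 1], [0, 0, 0, 0, 0, 0, 1]],
  ],
)

```text
time_s: 29.45
position: [0.4544, 0.0723, 0.0814]
tcp_rot: [0.997, 0.054, 0.048, -0.004]
wrist_force: [-0.4, 0.2, -1.4]
grip_width: 0.0167
```

Emit:
apply_moves(
  deltas=[
    [[0, 0, 0, -0.1, 0, 0.7, 1], [0, 0, 0, 0, 0, 0, 1], [0, 0, 0, 0, 0, 0.5, 1], [0, 0, 0, 0, 0, 0, 1], [0, 0, 0, 0, 0, 0, 1]],
  ],
)

```text
time_s: 29.95
position: [0.4545, 0.0724, 0.0802]
tcp_rot: [0.997, 0.054, 0.048, -0.004]
wrist_force: [-0.6, -1.1, -1.5]
grip_width: 0.0169
```

Emit:
apply_moves(
  deltas=[
    [[0, 0, 0, 0, 0, 0.6, 1], [0, 0, 0, 0, 0, 0, 1], [0, 0, 0, 0, 0, 0.5, 1], [0, 0, 0, 0, 0, 0, 1], [0, 0, 0, 0, 0, 0, 1]],
  ],
)

```text
time_s: 30.45
position: [0.4546, 0.0724, 0.0792]
tcp_rot: [0.997, 0.054, 0.048, -0.004]
wrist_force: [-0.3, 0.3, -1.2]
grip_width: 0.0169
```

Emit:
apply_moves(
  deltas=[
    [[0, 0, 0, 0, 0, 0.5, 1], [0, 0, 0, 0, 0, 0, 1], [0, 0, 0, 0, 0, 0.3, 1], [0, 0, 0, 0, 0, 0, 1], [0, 0, 0, 0, 0, 0, 1]],
  ],
)

```text
time_s: 30.95
position: [0.455, 0.0725, 0.079]
tcp_rot: [0.997, 0.054, 0.048, -0.004]
wrist_force: [-2.0, 1.1, 6.2]
grip_width: 0.0163
```

Contact with the worktop (about 7 N). I'll open the jaws partway and let it stand.

Emit:
apply_moves(
  deltas=[
    [[0, 0, 0, 0, 0, 0, 0.75], [0, 0, 0, 0, 0, 0, 0.7], [0, 0, 0, 0, 0, 0, 0.6], [0, 0, 0, 0, 0, 0, 0.6], [0, 0, 0, 0, 0, 0, 0.6]],
  ],
)

```text
time_s: 31.45
position: [0.4547, 0.0724, 0.0783]
tcp_rot: [0.997, 0.054, 0.048, -0.004]
wrist_force: [0.5, 0.8, -0.8]
grip_width: 0.0343
```

```bash
python3 - <<'E'
from plant import vision,spotter
from h import *
s=vision.snapshot("wrist"); st()
cv2.imwrite("pics/w24.png",s["pixels"])
E
```

```text
31.5 [0.4547 0.0724 0.0783] x [0.99  0.108 0.096] z [ 0.095  0.012 -0.995] F [ 0.2 -0.1 -0.4] w 0.0346 q [-0.12  0.    2.13  0.03  0.92  1.32]
```

View pics/w24.png

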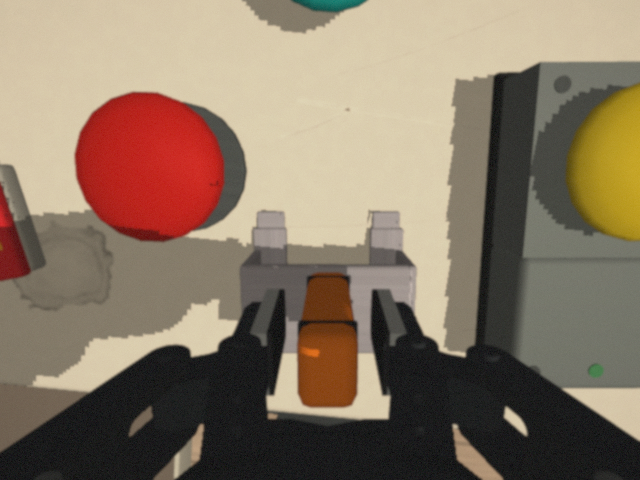

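The jaws stand clear of the handle, which is at (328,350) with the pads at 272 and 385, and the puller stands by itself. I'll withdraw straight up.

Emit:
apply_moves(
  deltas=[
    [[0, 0, 0, 0.5, 0, -5, 0.6], [0, 0, 0, 1, 0, -10, 0.6], [0, 0, 0, 1.5, 0, -16, 0.6], [0, 0, 0, 2, 0, -22, 0.6], [0, 0, 0, 2, 0, -25, 0.6]],
  ],
)

```text
time_s: 32.0
position: [0.4539, 0.0722, 0.1579]
tcp_rot: [0.997, 0.054, 0.048, -0.004]
wrist_force: [0.7, -0.6, 0.5]
grip_width: 0.0341
```

Emit:
apply_moves(
  deltas=[
    [[0, 0, 0, 2, 0, -25, 0.6], [0, 0, 0, 2, 0, -25, 0.6], [0, 0, 0, 1, 0, -15, 0.6], [0, 0, 0, 0, 0, 0, 0.6], [0, 0, 0, 0, 0, 0, 0.6]],
  ],
)

```text
time_s: 32.5
position: [0.4529, 0.0719, 0.222]
tcp_rot: [0.997, 0.054, 0.048, -0.004]
wrist_force: [0.3, -0.4, -0.6]
grip_width: 0.034
```

```bash
python3 - <<'E'
from plant import vision,spotter
from h import *
s=vision.snapshot("wrist"); st()
cv2.imwrite("pics/w25.png",s["pixels"])
for l in("cap_red","puller","cap_yellow"):
  for r in spotter.silhouettes(l,s)[:1]:
    v,u=np.nonzero(r["mask"]);print(l,r["confidence"],r["extent"],ray(s,(u.mean(),v.mean()),.044))
# predicted upright puller corners
org=np.array([.4475,.0735,0])
s2=vision.snapshot("scene");cv2.imwrite("pics/s25.png",s2["pixels"])
cv2.imwrite("pics/s25c.png",cv2.resize(s2["pixels"][200:330,200:360],None,fx=5,fy=4.6,interpolation=cv2.INTER_CUBIC))
for c in [(12,9,111),(12,-9,111),(-12,9,111),(-12,-9,111),(14,41,40),(14,-41,40),(26,23,5),(26,-23,5),(35,23,3),(35,-23,3)]:
    P=org+H*c[0]/1e3+LEFT*c[1]/1e3+[0,0,c[2]/1e3]
    print(c,proj(s,P)[0].round(1),proj(s2,P)[0].round(1))
E
```

```text
32.55 [0.4525 0.072  0.2212] x [0.99  0.108 0.095] z [ 0.094  0.013 -0.995] F [ 0.4 -0.9 -0. ] w 0.0342 q [-0.12 -0.21  2.01  0.03  1.25  1.33]
cap_red 0.92 [186.0, 124.9, 269.4, 205.0] [0.50305547 0.15627604 0.044     ]
(12, 9, 111) [312.4 246.6] [281.7 256.1]
(12, -9, 111) [340.2 246.5] [288.7 255.5]
(-12, 9, 111) [312.8 282.2] [282.1 263.3]
(-12, -9, 111) [340.1 282.2] [289.2 262.7]
(14, 41, 40) [277.2 226.8] [271.4 273.8]
(14, -41, 40) [376.4 226.6] [302.4 271.2]
(26, 23, 5) [301.6 207.8] [278.9 277.9]
(26, -23, 5) [352.2 207.7] [296.  276.5]
(35, 23, 3) [301.6 197.7] [278.9 275.8]
(35, -23, 3) [352.2 197.6] [295.8 274.3]
```

View pics/w25.png

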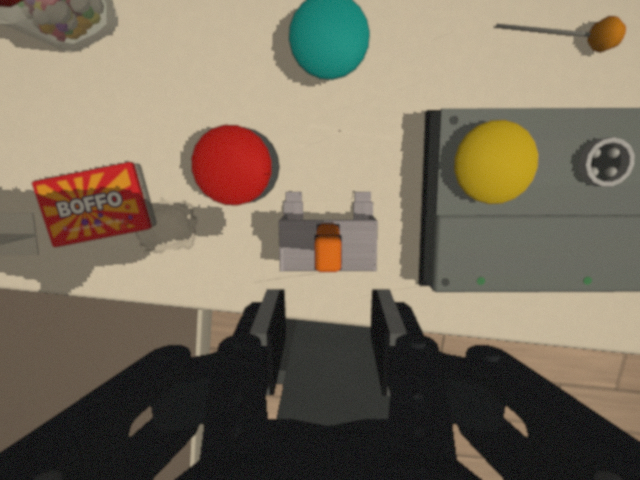

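View pics/s25.png

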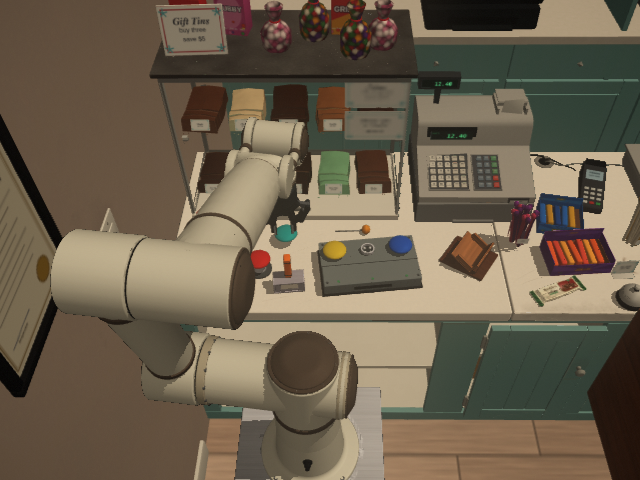

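Puller upright: its handle and bridge shift by the same amount against an upright model, so there is no lean. Cap centred on the stand, gripper clear. I'll hand in.

```bash
python3 - <<'E'
from plant import arm
print(arm.sign_off())
E
```

```text
the job is handed in; nothing more can be done
None
```

I pulled the red cap off, set it on the stand, left the puller standing upright on the worktop, and handed in after about 33 s. No verdict was reported.

**What I did**
- I drew the puller out of its holder along the handle axis. I felt for the console deck with the fork (about 17 N) and slid the fork under the red cap until its bar lightly touched the collar.
- I then pulled slowly straight up. The wrist reading reached about 24 N before the cap came off.
- I carried the cap level to the stand and lowered it into the collar. Then I backed the fork out and set the puller down between the stand and the console.

**What went wrong:** on the first lowering, the fork's bar landed on the stand collar's rim at about 28 N. This turned the puller about 5.5° in the grip. I raised it, levelled it by tilting the hand, moved the puller back about 4 mm and lowered it again with no force.

**Last checks**
- **Red cap:** it measured (0.503, 0.156), which agrees with the stand's measured centre, and looks level in the pictures. I did not measure its tilt or height.
- **Puller:** it stands upright and clear of the cap. Its outline matched an upright model apart from a uniform shift of about 6 mm, which is a position difference and not a lean.
- **Surroundings:** yellow was on in the last close-up, and blue in the last scene view. The tin and lollipop looked unmoved, as did the part of the jar in view.
- **Gripper:** it was open and well above everything when I handed in.

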